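# Release the safety catch of the key cabinet and fetch a key

### The job

Open the little key cabinet wide: its door comes only a few centimetres before the safety catch on its inside stops it, and the catch's tongue must be pushed down from above through the gap behind the door while the door is drawn on. Then lift the key with the oblong tag up and off its peg and put it into the shallow wooden tray, leaving the key with the round tag on its peg, the door standing wide open and the other things on the sideboard where they are.

Things in the scene. Friction and masses are not known exactly. Their poses are not given: they have to be found in the camera images.
- keycab: Key cabinet of dark wood, fixed, mm: 68 deep (x) x 240 wide (y) x 290 high, walls 8, underside of the roof at z = 278. Origin: centre of its underside. Its x points to its back; open front at x = -34, inner face of the back at x = 26. A metal strike, which the catch hooks behind, hangs from the roof at the front: x -34 to -28, y -100 to -60, down to z = 268.
- peg0_tip (a point): Free end of the peg at the cabinet's y = -42. The two pegs are steel rods, 6 thick, standing forward from the back panel: a level neck at z = 100, on which the key's eye hangs, as far as cabinet x = -12, then the rod rises forward at 35 degrees to its free end at x = -29, z = 112. A key comes off forward and up along the rod.
- peg1_tip (a point): Free end of the other peg, at the cabinet's y = +38.
- keycab_door (a joint): Door angle, rad. Door 240 wide, 290 high, 14 thick; vertical hinge at the cabinet's +y (left) front edge, 1 mm before the front plane. 0 = shut; grows as the free edge comes towards the robot and then goes left; stop at 1.75. Light friction: it stays where it is left. Until the catch is pressed the door stops at about 0.2.
- door_hinge (a point): On the hinge line, at the height of the door's top edge (z = 290). The door's inner face passes through this line. The point turns with the door: its -y axis points along the door from the hinge to the free edge, its -x axis out of the door's front.
- door_pull (a point): Middle of the upright steel pull tab on the door's front near the free edge, 215 mm from the hinge line: 12 thick (along the door's width), 34 deep (standing out of the front), 46 high, top 13 below the door's top edge; can be pinched across its thickness from above. Axes as door_hinge.
- keycab_catch (a joint): How far the catch's tongue is pushed down, m: 0 at rest, 0.014 at its stop. It sinks straight down against a spring (2.4 N to start, 7 N at the stop), springs back when let go, and moves with the door. The door can pass when it is down by 0.010 or more; keep it down while the door goes from 0.15 to 0.3 rad.
- catch_pad (a point): Point on the tongue's upper face, 22 mm behind the door's inner face, 200 from the hinge line, 25 below the door's top edge. The tongue is a level white plate on the door's inside, 24 wide, reaching 4 to 54 behind the door; its last 6 are a barb 12 high. With the door drawn to the catch the gap between door and cabinet front is about 40 here, open above. Axes as door_hinge.
- key_long_mid (a point): The key to fetch: oblong flat tag of pale wood, 30 wide (y) x 10 thick (x) x 64 high (z), a small brass key fixed on its front, and a square eye (14 x 14) at its top by which it hangs over a peg; rigid, 50 g. The point is the middle of the tag, 79 up while it hangs; the eye reaches from 10 to 24 above it. It hangs on either peg, its middle at cabinet x = -6.
- key_round_mid (a point): The other key, which stays: the same, but its tag is a round disc of 48 mm diameter. The point is its middle.
- tray: Shallow open tray of pale wood, fixed, 130 (x) x 150 (y) x 24 mm high, walls and floor 6 thick. Origin: centre of its underside.
- stapler: Stapler, 36 x 128 (y) x 42 high, at the back on the right; origin at its underside.
- glue: Glue stick standing on end, 28 diameter, 88 high, right of the cabinet; origin at its underside.
- eraser: Eraser lying flat, 21 x 46 x 13 high, at the front between tray and cabinet; origin at its underside.
- clock: Small square shelf clock, 112 wide, 112 high, 50 deep, at the back on the left; origin at its underside.
- stones: Stack of pebbles, 48 wide, 79 high, at the back on the right; origin at its underside.

How it is judged:
By the outcome, as a careful person would: the job done as asked, in the order asked, and still so for the second after the job is handed in, with the robot touching nothing.
It also fails if it takes over 72 s, if anything falls off the work surface, if the arm or the gripper's body presses on something with over 40 N, if the wrist force passes 120 N, or if a joint passes its speed limit or range.

### The arm

A 6-joint arm with a two-finger parallel gripper is mounted at the origin on a cart in front of the work surface, level with it; the furniture and walls round the work are solid. World frame = base frame: x ahead of the robot, y to its left, z up, the work surface at z = 0. Lengths are in m, angles in rad, forces in N, time in s.
With the tool pointing down it reaches from about 0.3 to 0.75 m from the base axis. Payload 8.5 kg.
Tool frame: the origin (TCP) lies between the finger pads; the fingertips stand 8 mm ahead of it and the grasp point (between the pads) lies 11 mm behind it; z points along the fingers, y is the direction in which the jaws open and shut (so a half turn about z gives the same grasp; the last joint's range is limited). The gripper opens to 88 mm and grips with 3 to 60 N. Pads are 18 mm wide; open, the fingers measure 123 mm over their backs; the gripper's body (75 mm by 187 mm) begins 45 mm behind the grasp point.
Start: joints at [-0.215, 0.381, 1.297, -0, 1.464, -0.215], TCP at [0.55, 0, 0.247] pointing down, gripper open.
Joint ranges: [-3.11, 3.11], [-0.89, 2.33], [0.22, 2.48], [-1.42, 4.56], [0.17, 2.85], [-2.88, 2.88]. Speed limits (rad/s): [2.39, 2.39, 3.14, 3.14, 3.14, 3.14].

### API

Orientations are given as a unit quaternion [x, y, z, w].
In Python, from bench import arm gives the robot as it stands.
- The arm moves only by the tool move_arm, never from a script. Its argument "increments" is a list that holds one entry, the list of rows, each a list of 7 numbers: the shift along the tool's x, y, z in mm, then the turn, a rotation vector about the tool's x, y, z in rad, then the opening, from -1 (shut) to 1 (fully open), so that 0 is half open. In form: [[[dx, dy, dz, wx, wy, wz, grip], ...]]. A call has 1 to 5 rows; each row is the pose to reach, as a shift and turn from the pose measured when the call began, along the tool's axes at that moment; what a row does not reach only later rows make up. A row lasts 1/12 s, in which the tool goes at most 41.7 mm and 7.16 degrees, less where a joint would pass 70% of its speed; a pose out of reach is approached as far as the arm can. A call with a gripper value outside its range is refused whole. The fingers move at their own pace and stop on an object; the grip force is fixed at half the most. Time passes only in rows, so rows that repeat a pose let the fingers close. It gives the time, the measured TCP pose, the force and the opening at its end, in the units of the state.
- arm.read_state(): the state, without advancing time (a new reading comes with each control period).
- arm.grab_frame(name): name is "scene" or "side" or "wrist"; returns a dict with "color" (384x512x3 uint8, red, green, blue), "z_map" (384x512 float32, m along the optical axis (not along the pixel's ray), 0 where there is no reading), "fx", "fy", "cx", "cy" (pixels), "R" (3x3) and "t" (3): a world point X has camera coordinates R X + t; the wrist camera has in their place "T_tool_cam" (4x4, takes a point from camera to tool coordinates, whose origin is the TCP and whose axes are the flange's). Camera axes: x right, y down, z forward; pixel columns grow to the right and rows downward; lengths in m; the calibration is good to about 2 mm. The wrist camera is an equidistant fisheye: a pixel r from the principal point sees the ray r / f radians off the axis. A picture is of the moment at which its call begins: read the wrist's pose just before it.
- arm.hand_in(): hands the job in, once; it reports no verdict.
The state is a dict: "time": time; "joints": joint angles; "dq": joint speeds; "tau": joint torques, N m; "position": TCP position; "tool_rot": TCP orientation; "contact_force": force on the tool from outside, world axes, zero at the start; "moment": the same for the moment, N m; "gripper_width": finger opening in m.
Only numpy, scipy, OpenCV 4.12 (cv2) and the standard library are available. Lean on these libraries where they do the work, as an engineer would, in place of code of your own. Each camera call takes 0.05 s, during which the arm holds its last target.

## Working session

There is one attempt and no reset: what is moved stays moved. The work goes in short steps, Python scripts to look and compute and a tool call to move; the robot and the scene stay as the last step left them, time stands still between calls to the robot, and variables do not carry over. Pictures are saved under pics/ and viewed, and the job is handed in when it is done.

Besides the shell and the picture viewer there is one more tool, called in YAML: its name, and indented under it one key for each argument. move_arm: Moves the arm, as the interface text tells. Its arguments: {"type":"object","properties":{"increments":{"type":"array"}},"required":["increments"]}

```bash
ls; mkdir -p pics; python3 - <<'E'
from bench import arm
import cv2
s=arm.read_state(); print(s)
for n in ("scene","side","wrist"):
    f=arm.grab_frame(n); cv2.imwrite(f"pics/{n}0.png",f["color"][:,:,::-1])
    print(n,f["fx"],f["fy"],f["cx"],f["cy"],f.get("R"),f.get("t"),f.get("T_tool_cam"))
E
```

```text
pics
{'time': 0.0, 'joints': array([-2.15320679e-01,  3.81183830e-01,  1.29821918e+00, -3.01801537e-05,
        1.46359828e+00, -2.15297741e-01]), 'dq': array([-0.00198302, -0.0004486 ,  0.00105277,  0.0009099 , -0.00045115,
        0.00024785]), 'tau': array([-6.18006070e-04, -4.37936819e+01, -2.24552107e+01,  7.13253510e-02,
        3.52583989e-02, -8.49877097e-05]), 'position': array([5.49741568e-01, 3.53776713e-05, 2.46158320e-01]), 'tool_rot': array([ 7.07113567e-01,  7.07099645e-01, -3.92753497e-04, -5.84832917e-04]), 'contact_force': array([-0.02774206,  0.34925002, -0.56023702]), 'moment': array([ 0.04600147, -0.00230898,  0.04790648]), 'gripper_width': 0.0878048388945158}
scene 359.9247583555973 359.9247583555973 251.77014053147576 191.8255515098663 [[ 0.88944151 -0.45622892 -0.02736747]
 [-0.22529945 -0.38555982 -0.89475348]
 [ 0.39766062  0.80199675 -0.44572103]] [-0.45157918  0.32058766  1.19912558] None
side 389.8045838749571 389.8045838749571 250.49654512394588 188.40465068827342 [[ 0.71411721 -0.69955674  0.02563142]
 [-0.28304332 -0.32203565 -0.90342654]
 [ 0.64025236  0.63789764 -0.42797607]] [-0.36141325  0.34132141  0.92356605] None
wrist 297.3186396354542 297.3186396354542 257.35071947334444 192.21442625427258 None None [[-3.04641193e-04 -9.58814194e-01 -2.84033885e-01  7.55320475e-02]
 [ 9.99999932e-01 -2.32589979e-04 -2.87397397e-04  2.47146892e-04]
 [ 2.09497269e-04 -2.84033953e-01  9.58814200e-01 -1.38856999e-01]
 [ 0.00000000e+00  0.00000000e+00  0.00000000e+00  1.00000000e+00]]
```

View pics/scene0.png

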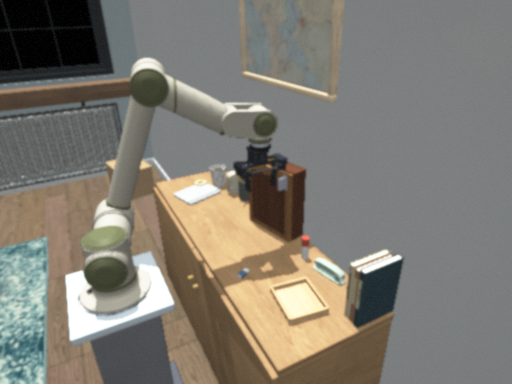

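View pics/side0.png

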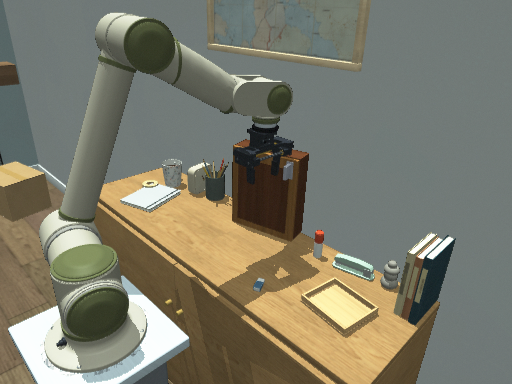

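View pics/wrist0.png

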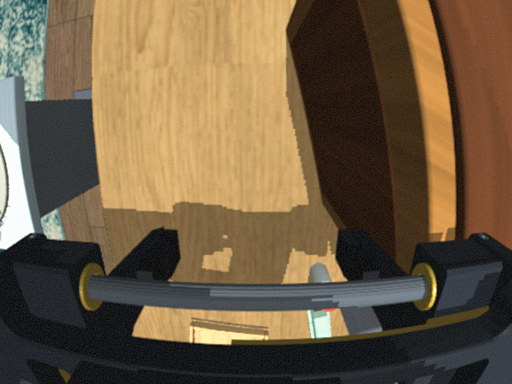

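```bash
python3 - <<'E'
import cv2,numpy as np
from bench import arm
s=cv2.imread("pics/side0.png"); c=cv2.imread("pics/scene0.png")
cv2.imwrite("pics/side0c.png",cv2.resize(s[120:340,215:405],None,fx=3.1,fy=2.7,interpolation=cv2.INTER_CUBIC)[:600])
cv2.imwrite("pics/side0d.png",cv2.resize(s[130:250,220:320],None,fx=5,fy=5,interpolation=cv2.INTER_CUBIC))
cv2.imwrite("pics/scene0d.png",cv2.resize(c[145:245,235:335],None,fx=6,fy=6,interpolation=cv2.INTER_CUBIC))
E
cat > h.py <<'E'
import numpy as np,cv2
from bench import arm
from scipy.spatial.transform import Rotation as Ro
def cam(n):
    s=arm.read_state(); f=arm.grab_frame(n)
    if n=="wrist":
        R=Ro.from_quat(s["tool_rot"]).as_matrix();T=f["T_tool_cam"]
        f["C"]=R@T[:3,3]+s["position"]; f["A"]=R@T[:3,:3]
    else:
        f["C"]=-f["R"].T@f["t"]; f["A"]=f["R"].T
    f["n"]=n
    return f
def dirs(f,u,v):
    u=np.asarray(u,float);v=np.asarray(v,float)
    x=(u-f["cx"])/f["fx"];y=(v-f["cy"])/f["fy"]
    if f["n"]=="wrist":
        r=np.hypot(x,y)+1e-12
        d=np.stack([np.sin(r)*x/r,np.sin(r)*y/r,np.cos(r)],-1)
    else: d=np.stack([x,y,np.ones_like(x)],-1)
    return d@f["A"].T
def onz(f,u,v,z):
    d=dirs(f,u,v); return f["C"]+d*((z-f["C"][2])/d[...,2])[...,None]
def cloud(f):
    h,w=f["z_map"].shape
    u,v=np.meshgrid(np.arange(w),np.arange(h)); d=dirs(f,u,v)
    zc=d@f["A"][:,2]
    P=f["C"]+d*(f["z_map"]/zc)[...,None]
    P[f["z_map"]==0]=np.nan
    return P
def proj(f,X):
    p=(np.asarray(X)-f["C"])@f["A"]
    if f["n"]=="wrist":
        r=np.hypot(p[...,0],p[...,1]);th=np.arctan2(r,p[...,2])
        return np.stack([f["cx"]+f["fx"]*th*p[...,0]/r,f["cy"]+f["fy"]*th*p[...,1]/r],-1)
    return np.stack([f["cx"]+f["fx"]*p[...,0]/p[...,2],f["cy"]+f["fy"]*p[...,1]/p[...,2]],-1)
def snap(f,name,box=None,k=1):
    im=f["color"][:,:,::-1]
    if box: im=im[box[1]:box[3],box[0]:box[2]]
    cv2.imwrite("pics/"+name,cv2.resize(im,None,fx=k,fy=k,interpolation=cv2.INTER_CUBIC))
E
```

```text
(no output)
```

View pics/side0d.png

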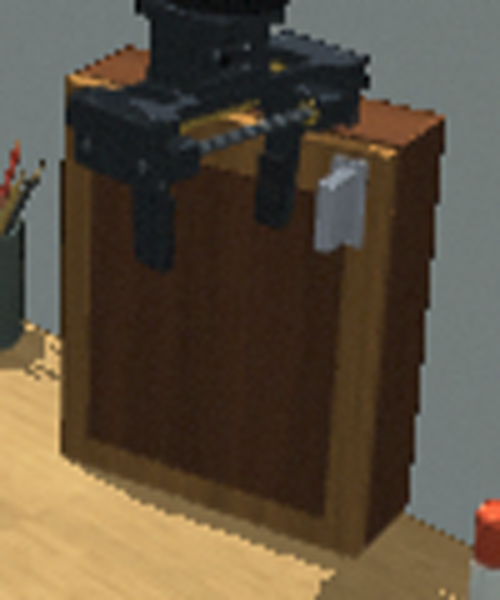

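View pics/scene0d.png

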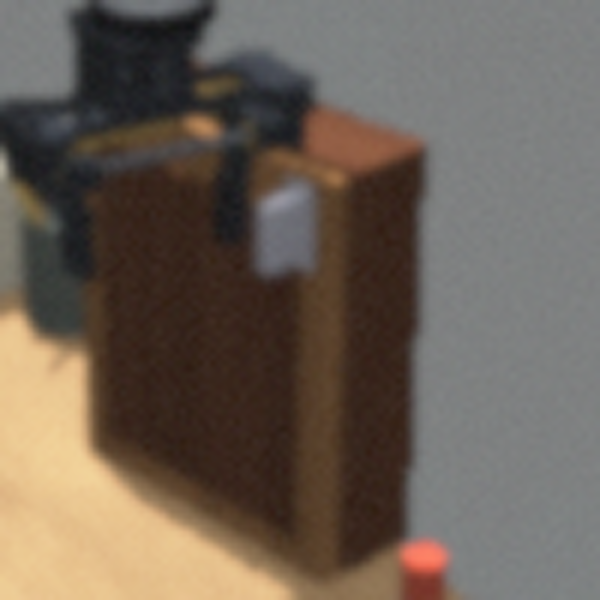

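```bash
python3 - <<'E'
from h import *
for n in ("side","scene","wrist"):
    f=cam(n);P=cloud(f); 
    print(n,f["C"])
    m=(abs(P[...,2]-0.29)<0.006)&(P[...,0]>0.5)&(P[...,0]<1.0)&(abs(P[...,1])<0.3)
    r=f["color"].astype(int); m&=(r[...,0]>r[...,2]+25)
    q=P[m]; print(len(q), np.nanmedian(q[:,2]) if len(q) else 0)
    if len(q)>20:
        b=cv2.boxPoints(cv2.minAreaRect((q[:,:2]*1000).astype(np.float32))); print(b.round(0).tolist())
    # front face of the door: points z .05-.28
    m=(P[...,2]>0.03)&(P[...,2]<0.27)&(P[...,0]>0.45)&(P[...,0]<0.9)&(P[...,1]>-0.3)&(P[...,1]<0.3)&(r[...,0]>r[...,2]+12)&(r[...,0]<170)
    q=P[m]; print(len(q),np.nanpercentile(q,[2,50,98],axis=0).round(3).tolist())
    np.save(f"/tmp/{n}.npy",q)
    # tray & small things
E
```

```text
side [-0.23661518 -0.73205202  0.71288653]
316 0.28978722700011894
[[578.0, 175.0], [637.0, -57.0], [724.0, -35.0], [665.0, 197.0]]
4227 [[0.585, -0.156, 0.034], [0.618, 0.025, 0.138], [0.708, 0.172, 0.261]]
scene [-0.00296353 -1.04411258  0.80896384]
220 0.2901438015297359
[[606.0, 74.0], [636.0, -60.0], [723.0, -41.0], [693.0, 94.0]]
2707 [[0.587, -0.165, 0.035], [0.624, -0.001, 0.141], [0.709, 0.158, 0.263]]
wrist [0.55021709 0.07553982 0.38535409]
22811 0.2903723522197553
[[596.0, 124.0], [613.0, 9.0], [675.0, 18.0], [658.0, 133.0]]
21322 [[0.588, -0.022, 0.047], [0.608, 0.071, 0.217], [0.629, 0.158, 0.268]]
```

```bash
python3 - <<'E'
from h import *
cams={}
for n in ("side","scene"):
    f=cam(n);P=cloud(f);cams[n]=f
    q=P[(P[...,2]>0.02)&(P[...,2]<0.285)&(P[...,0]>0.45)&(P[...,0]<0.9)&(P[...,1]>-0.3)&(P[...,1]<0.3)]
    # plane fit front x cos+y sin = c ransac-ish
    best=None
    for yaw in np.arange(0.15,0.36,0.005):
        d=q[:,0]*np.cos(yaw)+q[:,1]*np.sin(yaw)
        for c in np.arange(0.5,0.75,0.002):
            k=(abs(d-c)<0.002).sum()
            if best is None or k>best[0]: best=(k,yaw,c)
    _,yaw,c=best
    for i in range(3):
        d=q[:,0]*np.cos(yaw)+q[:,1]*np.sin(yaw)-c; m=abs(d)<0.005
        A=np.c_[q[m,1],np.ones(m.sum())]; k=np.linalg.lstsq(A,q[m,0],rcond=None)[0]
        yaw=np.arctan(-k[0]); c=k[1]*np.cos(yaw)
    d=q[:,0]*np.cos(yaw)+q[:,1]*np.sin(yaw)-c
    t=-q[:,0]*np.sin(yaw)+q[:,1]*np.cos(yaw)
    m=abs(d)<0.005
    print(n,m.sum(),"yaw",yaw,"c",c,"t range",np.percentile(t[m],[0.2,1,50,99,99.8]))
    # side wall
    ms=(d>0.015)&(d<0.08); print("side wall t",np.percentile(t[ms],[1,10,50,90]),"d range",np.percentile(d[ms],[1,99]))
# other things
f=cams["side"];P=cloud(f);hsv=cv2.cvtColor(f["color"],cv2.COLOR_RGB2HSV)
for nm,(u0,u1,v0,v1) in dict(glue=(308,330,228,262),stap=(330,378,250,282),eras=(250,268,276,294),tray=(300,380,278,332),stones=(380,402,258,292),clock=(186,210,160,198)).items():
    q=P[v0:v1,u0:u1].reshape(-1,3); q=q[(q[:,2]>0.006)&(q[:,0]<1)]
    print(nm,len(q),np.percentile(q,[3,50,97],axis=0).round(3).tolist())
E
```

```text
side 3751 yaw 0.23075471459389674 c 0.607324071142678 t range [-0.20152921 -0.20038636 -0.09755277  0.03654952  0.0386744 ]
side wall t [-0.45445844 -0.43477615 -0.33840137 -0.21244027] d range [0.02127603 0.07939747]
scene 2097 yaw 0.23356141184957274 c 0.6071190248800107 t range [-0.20620464 -0.20406733 -0.09877328  0.02863332  0.03324308]
side wall t [-0.45611187 -0.43508551 -0.3248449  -0.20267928] d range [0.02000897 0.07917064]
glue 391 [[0.626, -0.176, 0.008], [0.639, -0.158, 0.041], [0.722, -0.071, 0.089]]
stap 949 [[0.561, -0.336, 0.007], [0.654, -0.287, 0.026], [0.722, -0.229, 0.048]]
eras 98 [[0.378, -0.158, 0.007], [0.394, -0.143, 0.012], [0.42, -0.128, 0.015]]
tray 1821 [[0.421, -0.419, 0.006], [0.493, -0.346, 0.01], [0.558, -0.268, 0.025]]
stones 602 [[0.583, -0.451, 0.01], [0.667, -0.389, 0.043], [0.722, -0.336, 0.082]]
clock 760 [[0.601, 0.361, 0.012], [0.633, 0.437, 0.074], [0.721, 0.626, 0.129]]
```

move_arm:
  increments:
    - [[0, 0, -40, 0, 0, 0, 1], [0, 0, -80, 0, 0, 0, 1], [0, 0, -80, 0, 0, 0.12, 1], [0, 0, -80, 0, 0, 0.24, 1], [0, 0, -80, 0, 0, 0.36, 1]]

```text
time: 0.82
position: [0.55, -0.0, 0.3272]
tool_rot: [0.824, 0.567, 0.0, 0.0]
contact_force: [0.4, 1.2, -0.8]
gripper_width: 0.0883
```

move_arm:
  increments:
    - [[0, 0, 0, 0, 0, 0.12, 0], [0, 0, 0, 0, 0, 0.24, 0], [0, 0, 0, 0, 0, 0.36, 0], [0, 0, 0, 0, 0, 0.48, 0], [0, 0, 0, 0, 0, 0.6, 0]]

```text
time: 1.23
position: [0.5499, 0.0, 0.3272]
tool_rot: [0.955, 0.295, 0.0, 0.0]
contact_force: [0.1, -0.4, 0.5]
gripper_width: 0.0567
```

move_arm:
  increments:
    - [[0, 0, 0, 0, 0, 0.12, 0], [0, 0, 0, 0, 0, 0.24, 0], [0, 0, 0, 0, 0, 0.36, 0], [0, 0, 0, 0, 0, 0.36, 0]]

```text
time: 1.57
position: [0.5499, 0.0, 0.3272]
tool_rot: [0.993, 0.117, 0.0, 0.0]
contact_force: [-0.2, 0.6, -1.1]
gripper_width: 0.044
```

```bash
python3 - <<'E'
from h import *
s=arm.read_state();print(s["time"],s["position"],s["joints"].round(3),Ro.from_quat(s["tool_rot"]).as_matrix().round(3).tolist(),s["gripper_width"])
f=cam("wrist");snap(f,"w1.png");P=cloud(f);np.savez("/tmp/w1.npz",P=P,c=f["color"])
E
```

```text
1.5667 [5.49924965e-01 1.56307146e-05 3.27150513e-01] [-0.215  0.337  1.134 -0.     1.669  1.121] [[0.973, 0.233, 0.001], [0.233, -0.973, -0.0], [0.001, 0.0, -1.0]] 0.04397062275260159
```

View pics/w1.png

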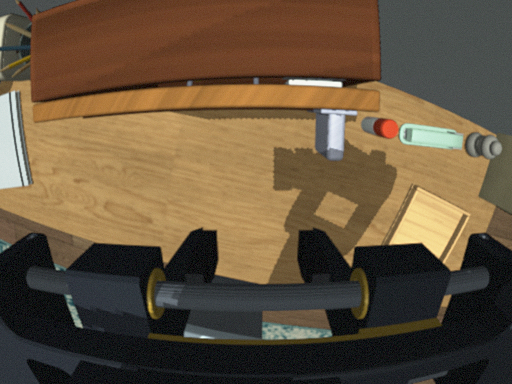

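```bash
python3 - <<'E'
from h import *
f=cam("wrist")
def L(pts,z): 
    p=np.array(pts); return onz(f,p[:,0],p[:,1],z)
hsv=cv2.cvtColor(f["color"],cv2.COLOR_RGB2HSV).astype(int)
c=f["color"].astype(int)
# column profiles: print edges in columns
for u in (60,120,180,240,290,340,370):
    col=c[60:135,u]; print(u,[tuple(x) for x in col[::3]])
snap(f,"w1z.png",(20,0,400,170),2)
E
```

```text
60 [(np.int64(111), np.int64(60), np.int64(38)), (np.int64(107), np.int64(62), np.int64(37)), (np.int64(111), np.int64(65), np.int64(41)), (np.int64(111), np.int64(64), np.int64(41)), (np.int64(109), np.int64(69), np.int64(41)), (np.int64(109), np.int64(68), np.int64(38)), (np.int64(107), np.int64(62), np.int64(36)), (np.int64(110), np.int64(64), np.int64(38)), (np.int64(105), np.int64(66), np.int64(40)), (np.int64(103), np.int64(59), np.int64(32)), (np.int64(110), np.int64(68), np.int64(42)), (np.int64(89), np.int64(55), np.int64(33)), (np.int64(26), np.int64(6), np.int64(0)), (np.int64(157), np.int64(107), np.int64(52)), (np.int64(177), np.int64(124), np.int64(62)), (np.int64(174), np.int64(121), np.int64(61)), (np.int64(174), np.int64(122), np.int64(57)), (np.int64(173), np.int64(119), np.int64(57)), (np.int64(167), np.int64(116), np.int64(57)), (np.int64(122), np.int64(90), np.int64(51)), (np.int64(183), np.int64(142), np.int64(89)), (np.int64(182), np.int64(143), np.int64(91)), (np.int64(173), np.int64(139), np.int64(88)), (np.int64(180), np.int64(146), np.int64(94)), (np.int64(
[... 6194 characters left out ...]
64(75)), (np.int64(142), np.int64(109), np.int64(65)), (np.int64(173), np.int64(118), np.int64(59)), (np.int64(182), np.int64(131), np.int64(63)), (np.int64(177), np.int64(124), np.int64(61)), (np.int64(169), np.int64(115), np.int64(52)), (np.int64(177), np.int64(126), np.int64(66)), (np.int64(181), np.int64(127), np.int64(62)), (np.int64(132), np.int64(88), np.int64(43)), (np.int64(188), np.int64(149), np.int64(96)), (np.int64(153), np.int64(124), np.int64(92)), (np.int64(108), np.int64(111), np.int64(109)), (np.int64(116), np.int64(122), np.int64(117)), (np.int64(116), np.int64(120), np.int64(117)), (np.int64(104), np.int64(109), np.int64(106)), (np.int64(96), np.int64(100), np.int64(99))]
```

View pics/w1z.png

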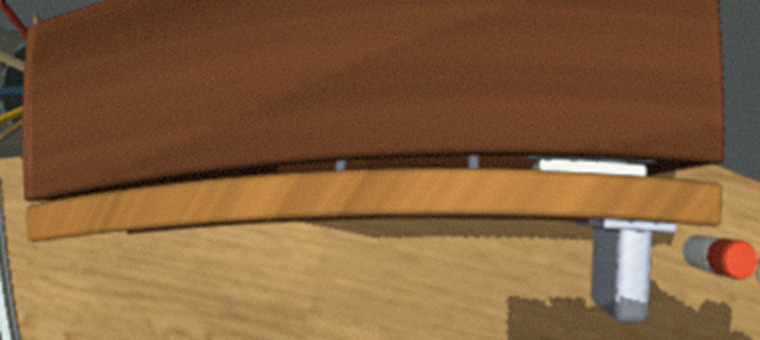

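```bash
cat >> h.py <<'E'
def fitline(xy):
    vx,vy,x0,y0=cv2.fitLine((xy*1000).astype(np.float32),cv2.DIST_HUBER,0,0.01,0.01).ravel()
    return np.array([vx,vy]),np.array([x0,y0])/1000
E
python3 - <<'E'
from h import *
f=cam("wrist"); c=f["color"].astype(int)
ro=[];d1=[];d2=[]
for u in range(50,372,6):
    col=c[40:135,u]; R,G,B=col.T
    door=(R-B>80)&(R>135)&(G<145); roof=(R>85)&(R<130)&(G<80)&(R-G>30)
    # roof: last row of roof
    vr=40+np.max(np.where(roof[:60])[0]) if roof[:60].any() else None
    seg=np.where(door)[0]
    if vr: ro.append((u,vr+1))
    if len(seg): 
        # longest run
        runs=np.split(seg,np.where(np.diff(seg)>1)[0]+1); r=max(runs,key=len)
        d1.append((u,40+r[0]-.5)); d2.append((u,40+r[-1]+.5))
for nm,a in (("roof",ro),("din",d1),("dout",d2)):
    a=np.array(a,float); p=onz(f,a[:,0],a[:,1],0.29)[:,:2]
    v,p0=fitline(p); v=v*np.sign(v[1]); yaw=np.arctan2(-v[0],v[1]); n=np.array([np.cos(yaw),np.sin(yaw)])
    print(nm,"yaw",yaw,"c",n@p0,"res",np.std(p@n-n@p0))
E
```

```text
roof yaw 0.25424618 c 0.62488014 res 0.002413851348008838
din yaw 0.22798425 c 0.6228032 res 0.0004485585803641208
dout yaw 0.22969553 c 0.6101687 res 0.00024272728642553415
```

```bash
python3 - <<'E'
from h import *
f=cam("wrist"); c=f["color"].astype(int)
ro=[]
for u in range(50,375,6):
    R,G,B=c[:,u].T
    roof=(R>90)&(R<135)&(R-G>30)&(G<80)
    v=60
    while roof[v] or roof[v+1]: v+=1
    ro.append((u,v))
a=np.array(ro,float); p=onz(f,a[:,0],a[:,1],0.29)[:,:2]
v,p0=fitline(p); v=v*np.sign(v[1]); yaw=np.arctan2(-v[0],v[1]); n=np.array([np.cos(yaw),np.sin(yaw)])
r=p@n-n@p0; print(yaw,n@p0,(r*1000).round(1)); print(a[:,1])
# corners from zoom (x/2+20,y/2)
z=np.array([(24,198),(28,240),(26,206),(722,160),(720,183),(718,222),(34,20),(720,0)],float); z[:,0]=z[:,0]/2+20; z[:,1]/=2
print(onz(f,z[:,0],z[:,1],0.29).round(4))
E
```

```text
0.2496948 0.6259942 [ 0.2  0.1 -0.   0.6  0.6 -0.1 -0.1 -0.1 -0.   0.   0.1  0.2 -0.3 -0.1
  0.1 -0.3 -0.1  0.1 -0.2  0.  -0.3  0.  -0.2  0.1 -0.1  0.3 -0.5 -0.1
  0.4  0.2  0.1 -0.  -0.1 -0.2 -0.2 -0.2 -0.2 -0.2 -0.2 -0.1 -0.1  0.
  0.1  0.2  0.4 -0.1  0.7  0.3  0.5  0.2 -0.2  0.1  0.4  0.1 -0.2]
[95. 94. 93. 91. 90. 90. 89. 88. 87. 86. 85. 84. 84. 83. 82. 82. 81. 80.
 80. 79. 79. 78. 78. 77. 77. 76. 77. 76. 75. 75. 75. 75. 75. 75. 75. 75.
 75. 75. 75. 75. 75. 75. 75. 75. 75. 76. 75. 76. 76. 77. 78. 78. 78. 79.
 80.]
[[ 0.5997  0.1817  0.29  ]
 [ 0.5848  0.1771  0.29  ]
 [ 0.597   0.1801  0.29  ]
 [ 0.6588 -0.0492  0.29  ]
 [ 0.6516 -0.0504  0.29  ]
 [ 0.6396 -0.0531  0.29  ]
 [ 0.6661  0.1954  0.29  ]
 [ 0.7109 -0.0371  0.29  ]]
```

```bash
python3 - <<'E'
from h import *
f=cam("wrist"); print(proj(f,np.array([[0.6156,-0.0354,0.277],[0.6156+.0166,-.0354+.0039,.277],[0.6156-.0166,-.0354-.0039,.277],[0.597,0.181,.29]])).round(1))
snap(f,"w1p.png",(290,80,400,170),7)
E
```

```text
[[337.5 137.5]
 [338.7 111.4]
 [336.  163. ]
 [ 32.2 103. ]]
```

View pics/w1p.png

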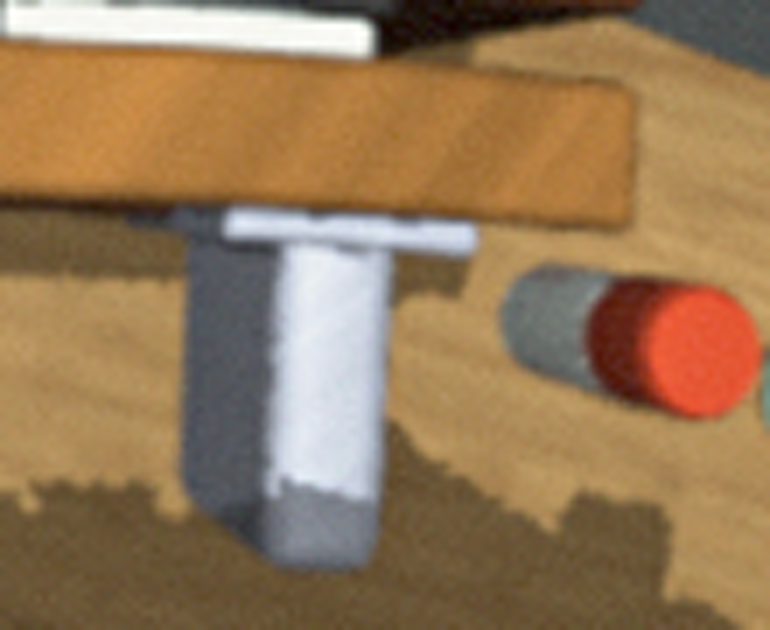

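move_arm:
  increments:
    - [[28, 25, 0, 0, 0, 0, 0], [56, 50, 0, 0, 0, 0, 0], [56, 50, 25, 0, 0, 0, 0], [56, 50, 50, 0, 0, 0, 0], [56, 50, 75, 0, 0, 0, 0]]

```text
time: 2.23
position: [0.6168, -0.0355, 0.2509]
tool_rot: [0.993, 0.121, 0.001, 0.0]
contact_force: [0.6, 0.7, 0.6]
gripper_width: 0.0439
```

move_arm:
  increments:
    - [[0, 0, 0, 0, 0, 0, -1], [0, 0, 0, 0, 0, 0, -1], [0, 0, 0, 0, 0, 0, -1], [0, 0, 0, 0, 0, 0, -1]]

```text
time: 2.57
position: [0.6173, -0.0356, 0.2529]
tool_rot: [0.993, 0.121, 0.002, 0.001]
contact_force: [-0.5, 0.6, 0.1]
gripper_width: 0.0197
```

```bash
python3 - <<'E'
from h import *
f=cam("wrist");snap(f,"w2.png"); print(arm.read_state()["position"])
E
```

```text
[ 0.61718914 -0.03556801  0.25279035]
```

View pics/w2.png

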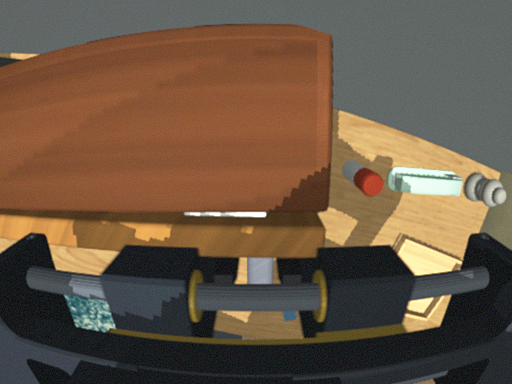

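move_arm:
  increments:
    - [[0, 0, 0, 0, 0, 0, -1], [0, 0, 0, 0, 0, 0, -1], [-6, -1, 0, 0, 0, 0.03, -1], [-13, -2, 0, 0, 0, 0.06, -1], [-19, -4, 0, 0, 0, 0.09, -1]]

```text
time: 3.03
position: [0.5977, -0.0375, 0.2528]
tool_rot: [0.997, 0.075, 0.002, 0.002]
contact_force: [0.7, -8.0, -4.9]
gripper_width: 0.012
```

move_arm:
  increments:
    - [[-7, -1, 0, 0, 0, 0.03, -1], [-13, -2, 0, 0, 0, 0.06, -1], [-17, -3, 0, 0, 0, 0.08, -1]]

```text
time: 3.28
position: [0.58, -0.0368, 0.2528]
tool_rot: [0.999, 0.035, 0.002, 0.001]
contact_force: [10.6, 0.9, -9.6]
gripper_width: 0.0117
```

```bash
python3 - <<'E'
from h import *
f=cam("wrist");snap(f,"w3.png"); print(arm.read_state()["position"])
E
```

```text
[ 0.58018147 -0.03682586  0.25281116]
```

View pics/w3.png

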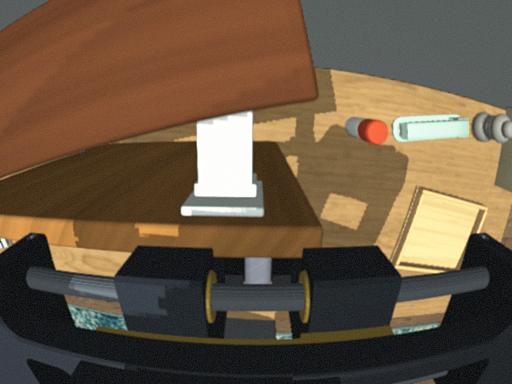

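move_arm:
  increments:
    - [[0, 0, 0, 0, 0, 0, -0.3], [0, 0, 0, 0, 0, 0, -0.3], [0, 0, 0, 0, 0, 0, -0.3], [0, 0, -40, 0, 0, 0, -0.3], [0, 0, -75, 0, 0, 0, -1]]

```text
time: 3.75
position: [0.5793, -0.0365, 0.3284]
tool_rot: [0.999, 0.034, 0.002, 0.001]
contact_force: [0.4, -0.4, 1.0]
gripper_width: 0.0264
```

```bash
python3 - <<'E'
from h import *
s=arm.read_state();print(s["position"],Ro.from_quat(s["tool_rot"]).as_matrix().round(3).tolist())
f=cam("wrist");snap(f,"w4.png",(60,20,400,270),2.3);
np.save("/tmp/w4.npy",f["color"])
E
```

```text
[ 0.5792779  -0.03652757  0.32842423] [[0.998, 0.069, 0.003], [0.069, -0.998, -0.002], [0.003, 0.002, -1.0]]
```

View pics/w4.png

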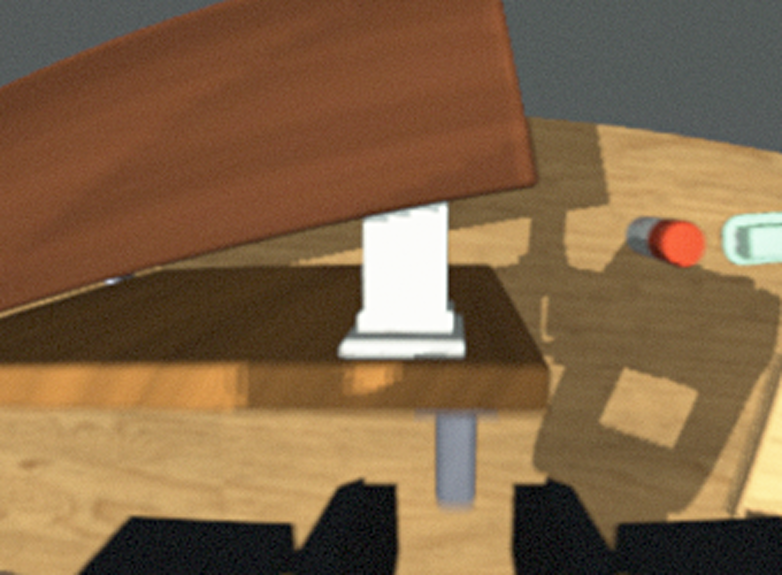

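```bash
python3 - <<'E'
from h import *
f=cam("wrist")
def W(z,h): z=np.array(z,float); return onz(f,z[:,0]/2.3+60,z[:,1]/2.3+20,h)
e=W([(0,366),(150,363),(300,361),(540,361)],.29);print("inner edge",e.round(4))
print("corner free",W([(546,363),(546,408)],.29).round(4))
v=e[-1]-e[0];print("door yaw",np.arctan2(v[0],-v[1]))
print("roof corner",W([(537,184)],.29).round(4))
print("tongue",W([(363,225),(360,315),(448,205),(448,315)],.265).round(4))
H=np.array([.597,.181])
for th in(0.17,0.18,.19,.2):
    y=.25-th;u=np.array([np.sin(y),-np.cos(y)]);n=np.array([np.cos(y),np.sin(y)])
    p=H+.2*u+.022*n; print(th,p,proj(f,[[*p,.265]]),"edge free",H+.24*u)
E
```

```text
inner edge [[ 0.6003  0.1157  0.29  ]
 [ 0.6042  0.0577  0.29  ]
 [ 0.6074  0.0107  0.29  ]
 [ 0.6118 -0.0572  0.29  ]]
corner free [[ 0.6114 -0.059   0.29  ]
 [ 0.5982 -0.0603  0.29  ]]
door yaw 0.06667725880212128
roof corner [[ 0.6609 -0.0521  0.29  ]]
tongue [[ 0.6458 -0.0026  0.265 ]
 [ 0.6175 -0.0031  0.265 ]
 [ 0.6534 -0.0284  0.265 ]
 [ 0.6192 -0.0307  0.265 ]]
0.17 [ 0.63491258 -0.01660222] [[236.50492614 133.99607462]] edge free [ 0.61617953 -0.05823241]
0.18 [ 0.63293469 -0.01697146] [[236.86013647 136.7757766 ]] edge free [ 0.61378628 -0.05841224]
0.19 [ 0.63095321 -0.0173209 ] [[237.18766097 139.55463519]] edge free [ 0.61139136 -0.05856813]
0.2 [ 0.62896834 -0.01765051] [[237.4875155  142.33183408]] edge free [ 0.608995   -0.05870006]
```

move_arm:
  increments:
    - [[26, -8, 0, 0, 0, 0, -1], [52, -16, 0, 0, 0, 0, -1], [52, -16, 0, 0, 0, 0, -1], [52, -16, 20, 0, 0, 0, -1], [52, -16, 45, 0, 0, 0, -1]]

```text
time: 4.27
position: [0.633, -0.0177, 0.2905]
tool_rot: [0.999, 0.035, 0.01, 0.004]
contact_force: [0.0, -0.1, 0.1]
gripper_width: 0.0008
```

```bash
python3 - <<'E'
from h import *
s=arm.read_state();print(s["position"],s["contact_force"],s["gripper_width"])
f=cam("wrist");snap(f,"w5.png")
f=cam("side");snap(f,"s5.png",(220,110,330,260),4)
E
```

```text
[ 0.63297534 -0.0176513   0.29046907] [ 0.01868428 -0.11648559  0.11546321] 0.0007922061838759006
```

View pics/w5.png

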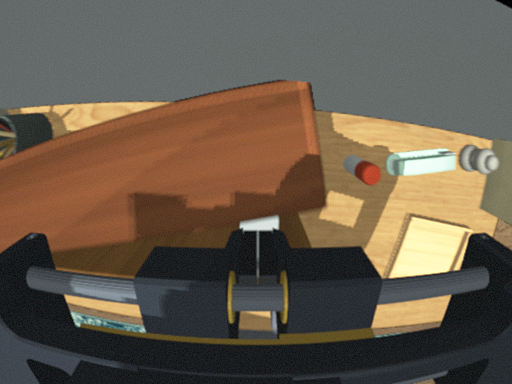

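View pics/s5.png

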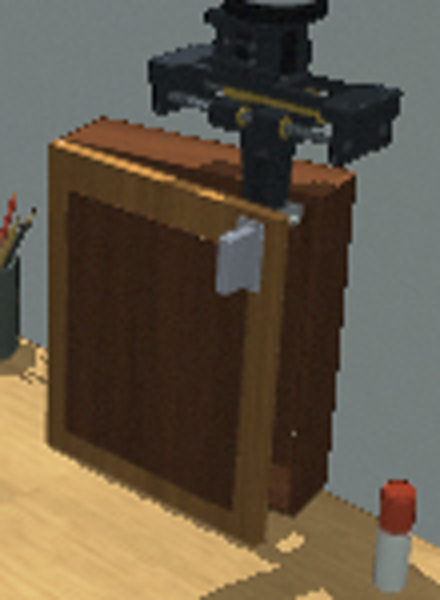

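move_arm:
  increments:
    - [[-2, 0, 10, 0, 0, 0, -1], [-3, 0, 18, 0, 0, 0, -1], [-3, 0, 24, 0, 0, 0, -1], [-3, 0, 30, 0, 0, 0, -1]]

```text
time: 4.7
position: [0.6291, -0.0181, 0.2584]
tool_rot: [0.999, 0.034, 0.007, 0.003]
contact_force: [-1.7, 3.5, 54.1]
gripper_width: 0.0002
```

```bash
python3 - <<'E'
from h import *
s=arm.read_state();print(s["position"],s["contact_force"],Ro.from_quat(s["tool_rot"]).as_matrix().round(3).tolist())
f=cam("wrist");snap(f,"w6.png",(180,200,340,340),4)
E
```

```text
[ 0.62908306 -0.01812213  0.25839601] [-1.7313551   3.53137344 54.05335013] [[0.998, 0.069, 0.014], [0.069, -0.998, -0.006], [0.014, 0.006, -1.0]]
```

View pics/w6.png

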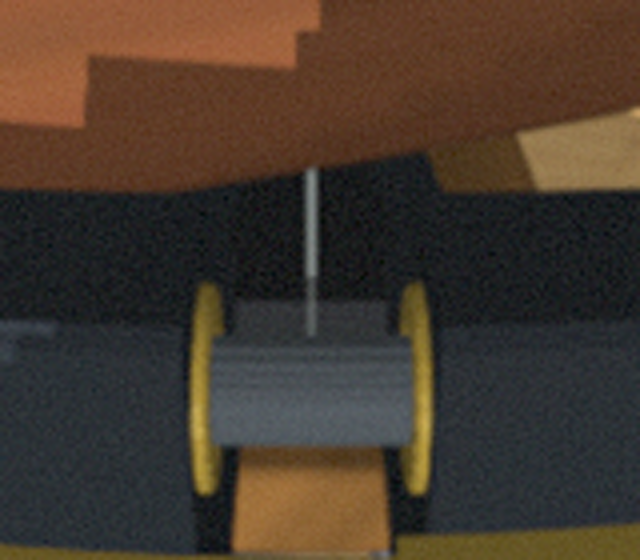

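move_arm:
  increments:
    - [[0, 0, -3, 0, 0, 0, -1], [-5, 0, -3, 0, 0, 0, -1], [-10, 0, -3, 0, 0, 0, -1]]

```text
time: 5.0
position: [0.6201, -0.0188, 0.2642]
tool_rot: [0.999, 0.035, 0.011, 0.004]
contact_force: [1.0, -0.9, 4.0]
gripper_width: 0.0007
```

move_arm:
  increments:
    - [[0, 0, 2, 0, 0, 0, -1], [0, 0, 4, 0, 0, 0, -1], [0, 0, 4, 0, 0, 0, -1]]

```text
time: 5.25
position: [0.6203, -0.0188, 0.2608]
tool_rot: [0.999, 0.035, 0.011, 0.004]
contact_force: [-0.9, -0.0, 5.3]
gripper_width: 0.0004
```

move_arm:
  increments:
    - [[0, 0, 2, 0, 0, 0, -1], [-4, 0, 2, 0, 0, 0, -1], [-8, 0, 2, 0, 0, 0.02, -1]]

```text
time: 5.5
position: [0.6127, -0.0195, 0.2595]
tool_rot: [1.0, 0.025, 0.012, 0.004]
contact_force: [-0.5, 0.4, 6.7]
gripper_width: 0.0002
```

move_arm:
  increments:
    - [[-6, 0, 0, 0, 0, 0.03, -1], [-12, 0, 0, 0, 0, 0.06, -1], [-18, 0, 0, 0, 0, 0.09, -1]]

```text
time: 5.75
position: [0.5949, -0.0201, 0.2599]
tool_rot: [1.0, -0.021, 0.013, 0.003]
contact_force: [-0.1, 3.0, 6.4]
gripper_width: 0.0002
```

```bash
python3 - <<'E'
from h import *
s=arm.read_state();print(s["position"],s["contact_force"],Ro.from_quat(s["tool_rot"]).as_matrix().round(3).tolist())
f=cam("wrist");snap(f,"w7.png",(100,100,400,350),2.5)
E
```

```text
[ 0.59494099 -0.02012723  0.25991792] [-0.13189837  2.97486457  6.36368036] [[0.999, -0.042, 0.026], [-0.042, -0.999, -0.007], [0.027, 0.006, -1.0]]
```

View pics/w7.png

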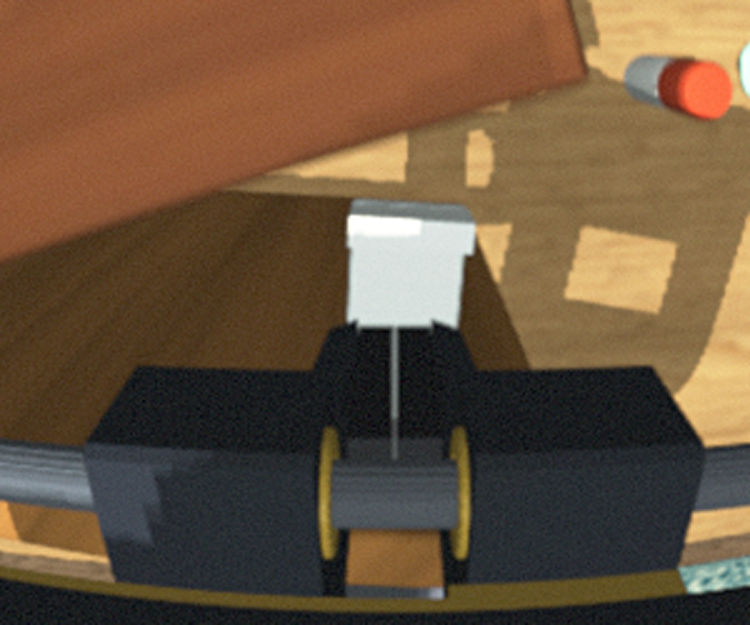

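move_arm:
  increments:
    - [[-10, 0, 0, 0, 0, 0.05, -1], [-20, 0, 0, 0, 0, 0.1, -1], [-30, -1, 0, 0, 0, 0.15, -1], [-40, -2, -4, 0, 0, 0.2, -1], [-50, -4, -10, 0, 0, 0.25, -1]]

```text
time: 6.22
position: [0.5439, -0.0133, 0.2689]
tool_rot: [0.989, -0.147, 0.013, 0.001]
contact_force: [1.6, 2.2, 4.2]
gripper_width: 0.0004
```

```bash
cat >> h.py <<'E'
H=np.array([.597,.181])
def st():
    s=arm.read_state();R=Ro.from_quat(s["tool_rot"]).as_matrix()
    print("t",round(s["time"],2),"p",s["position"].round(4),"F",s["contact_force"].round(1),"yaw",round(float(np.arctan2(R[1,0],R[0,0])),3),"z",R[:,2].round(3),"q",s["joints"].round(2),"g",round(float(s["gripper_width"]),4))
    return s,R
E
python3 - <<'E'
from h import *
st()
f=cam("wrist");snap(f,"w8.png")
E
```

```text
t 6.22 p [ 0.5439 -0.0133  0.2689] F [1.6 2.2 4.2] yaw -0.296 z [ 0.026 -0.005 -1.   ] q [-0.24  0.34  1.29  0.    1.48  1.62] g 0.0004
```

View pics/w8.png

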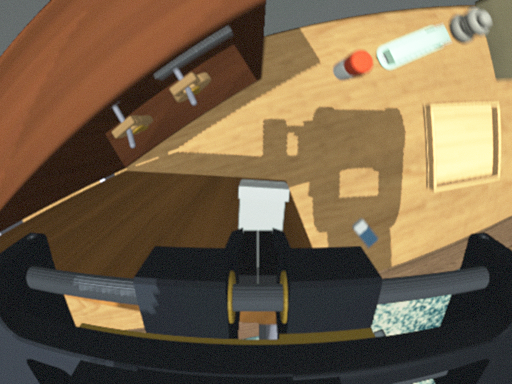

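```bash
cat >> h.py <<'E'
def rows(targets):
    """targets: list of (pos, R) -> tool-frame deltas from the current pose"""
    s=arm.read_state();R=Ro.from_quat(s["tool_rot"]).as_matrix()
    for p,Rt in targets:
        d=R.T@(np.asarray(p)-s["position"])*1000
        w=Ro.from_matrix(R.T@Rt).as_rotvec()
        print(d.round(1).tolist(),w.round(3).tolist())
def down(yaw):
    c,s=np.cos(yaw),np.sin(yaw)
    return np.array([[c,s,0],[s,-c,0],[0,0,-1.]])
E
python3 - <<'E'
from h import *
T=[]
for k in range(1,9):
    y=-.3-k*.137; u=np.array([np.sin(y),-np.cos(y)]);n=np.array([np.cos(y),np.sin(y)])
    off=.010+.001*k
    T.append(([*(H+.195*u+off*n),.268],down(-.3-.07*k)))
rows(T)
E
```

```text
[-21.3, -6.7, 1.9] [-0.003, -0.028, 0.071]
[-46.7, -10.4, 1.2] [-0.004, -0.028, 0.141]
[-71.5, -17.5, 0.5] [-0.005, -0.028, 0.211]
[-95.1, -27.7, -0.1] [-0.006, -0.027, 0.281]
[-117.2, -41.0, -0.7] [-0.007, -0.027, 0.351]
[-137.4, -57.1, -1.3] [-0.008, -0.027, 0.421]
[-155.3, -75.6, -1.7] [-0.009, -0.027, 0.491]
[-170.6, -96.4, -2.1] [-0.01, -0.027, 0.561]
```

move_arm:
  increments:
    - [[-21, -7, 2, 0, -0.03, 0.07, -1], [-47, -10, 1, 0, -0.03, 0.14, -1], [-72, -18, 1, 0, -0.03, 0.21, -1], [-95, -28, 0, 0, -0.03, 0.28, -1]]

```text
time: 6.6
position: [0.4597, 0.0419, 0.268]
tool_rot: [0.958, -0.287, -0.0, -0.003]
contact_force: [3.0, 1.5, 3.4]
gripper_width: 0.0006
```

```bash
python3 - <<'E'
from h import *
st()
T=[]
for k in range(5,10):
    y=-.3-k*.137; u=np.array([np.sin(y),-np.cos(y)]);n=np.array([np.cos(y),np.sin(y)])
    off=.010+.001*k
    T.append(([*(H+.195*u+off*n),.268],down(-.3-.07*k)))
rows(T)
f=cam("wrist");snap(f,"w9.png")
E
```

```text
t 6.6 p [0.4597 0.0419 0.268 ] F [3.  1.5 3.4] yaw -0.582 z [ 0.001  0.006 -1.   ] q [-0.17  0.21  1.49  0.01  1.45  1.98] g 0.0006
[-24.4, -6.4, 0.1] [-0.006, 0.003, 0.068]
[-48.3, -16.2, 0.2] [-0.006, 0.003, 0.138]
[-70.7, -29.0, 0.3] [-0.006, 0.003, 0.208]
[-91.2, -44.7, 0.5] [-0.006, 0.003, 0.278]
[-109.5, -62.9, 0.6] [-0.005, 0.003, 0.348]
```

View pics/w9.png

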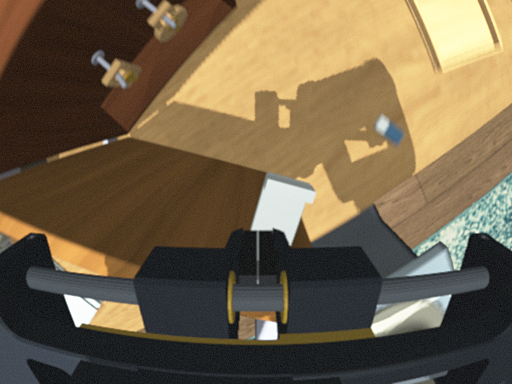

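move_arm:
  increments:
    - [[-24, -6, 0, 0, 0, 0.07, -1], [-48, -16, 0, 0, 0, 0.14, -1], [-71, -29, 0, 0, 0, 0.21, -1], [-91, -45, 0, 0, 0, 0.28, -1], [-110, -63, 0, 0, 0, 0.35, -1]]

```text
time: 7.07
position: [0.4006, 0.1527, 0.2699]
tool_rot: [0.892, -0.453, 0.004, 0.004]
contact_force: [19.2, -194.6, 10.5]
gripper_width: 0.0004
```

```bash
python3 - <<'E'
from h import *
st()
f=cam("wrist");snap(f,"w10.png")
f=cam("side");snap(f,"s10.png",(100,50,420,340),2)
E
```

```text
t 7.07 p [0.4006 0.1527 0.2699] F [  19.2 -194.6   10.5] yaw -0.939 z [ 0.003 -0.01  -1.   ] q [ 0.09  0.15  1.56 -0.01  1.43  2.6 ] g 0.0004
```

View pics/w10.png

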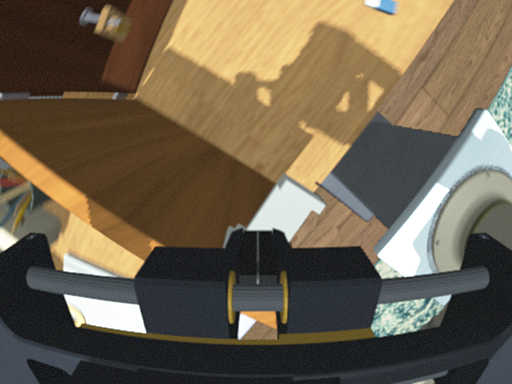

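View pics/s10.png

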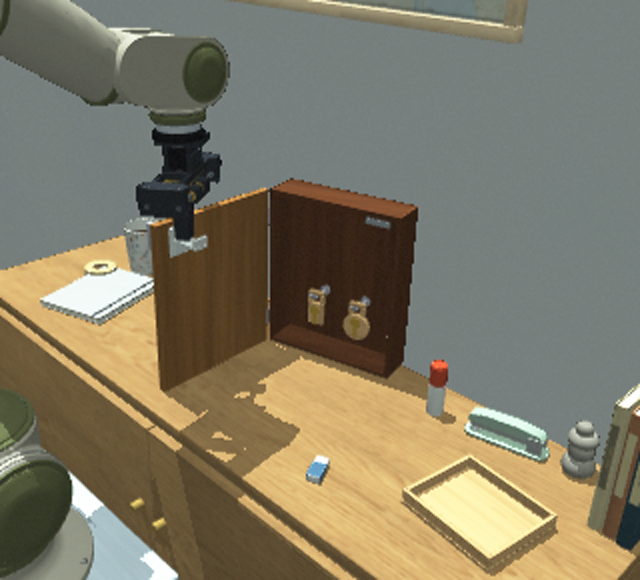

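```bash
python3 - <<'E'
from h import *
s,R=st()
p=s["position"]
rows([(p+[0.003,-.03,0],R),(p+[0.01,-.06,0.0],R),(p+[0.01,-.09,0.0],R)])
E
```

```text
t 7.17 p [0.4011 0.1506 0.27  ] F [  3.  -58.7   8. ] yaw -0.938 z [ 0.003 -0.017 -1.   ] q [ 0.09  0.15  1.56 -0.02  1.43  2.6 ] g 0.0004
[26.0, 15.3, 0.5] [0.0, 0.0, 0.0]
[54.3, 27.4, 1.1] [0.0, 0.0, 0.0]
[78.5, 45.1, 1.6] [0.0, 0.0, 0.0]
```

move_arm:
  increments:
    - [[13, 8, 0, 0, 0, -0.1, -1], [40, 20, 0, 0, 0, -0.2, -1], [70, 40, -10, 0, 0, -0.3, -1], [85, 50, -30, 0, 0, -0.4, -1], [100, 60, -50, 0, 0, -0.5, -1]]

```text
time: 7.58
position: [0.4116, 0.0338, 0.3222]
tool_rot: [0.977, -0.215, 0.002, 0.008]
contact_force: [1.0, 0.4, -0.1]
gripper_width: 0.0003
```

```bash
python3 - <<'E'
from h import *
st()
E
```

```text
t 7.58 p [0.4116 0.0338 0.3222] F [ 1.   0.4 -0.1] yaw -0.433 z [ 0.001 -0.017 -1.   ] q [-0.2   0.08  1.48 -0.02  1.57  1.81] g 0.0003
```

```bash
cat >> h.py <<'E'
def aim(yaw,pitch,dkey=0):
    """tool z at yaw, pitch rad below level; x axis up-ish, y to the right"""
    z=np.array([np.cos(yaw)*np.cos(pitch),np.sin(yaw)*np.cos(pitch),-np.sin(pitch)])
    y=np.array([np.sin(yaw),-np.cos(yaw),0]); x=np.cross(y,z)
    return np.c_[x,y,z]
def plan(p,Rt,n,only=None):
    """n rows from the current pose to (p,Rt)"""
    s=arm.read_state();R=Ro.from_quat(s["tool_rot"]).as_matrix()
    d=R.T@(np.asarray(p)-s["position"])*1000; w=Ro.from_matrix(R.T@Rt).as_rotvec()
    print("dist",np.linalg.norm(d).round(1),"ang",np.linalg.norm(w).round(3))
    for k in range(1,n+1):print((d*k/n).round(0).tolist(),(w*k/n).round(3).tolist())
E
python3 - <<'E'
from h import *
s,R=st()
print(R.round(2).tolist(), aim(.5,1.2).round(2).tolist())
plan([.43,-.03,.33],aim(.5,1.2),9)
E
```

```text
t 7.58 p [0.4116 0.0338 0.3222] F [ 1.   0.4 -0.1] yaw -0.433 z [ 0.001 -0.017 -1.   ] q [-0.2   0.08  1.48 -0.02  1.57  1.81] g 0.0003
[[0.91, -0.42, 0.0], [-0.42, -0.91, -0.02], [0.01, 0.02, -1.0]] [[0.82, 0.48, 0.32], [0.45, -0.88, 0.17], [0.36, 0.0, -0.93]]
dist 66.8 ang 0.999
[5.0, 6.0, -1.0] [0.021, 0.038, -0.102]
[10.0, 11.0, -1.0] [0.042, 0.076, -0.204]
[14.0, 17.0, -2.0] [0.064, 0.114, -0.306]
[19.0, 22.0, -3.0] [0.085, 0.153, -0.408]
[24.0, 28.0, -4.0] [0.106, 0.191, -0.511]
[29.0, 34.0, -4.0] [0.127, 0.229, -0.613]
[34.0, 39.0, -5.0] [0.148, 0.267, -0.715]
[39.0, 45.0, -6.0] [0.169, 0.305, -0.817]
[43.0, 50.0, -7.0] [0.191, 0.343, -0.919]
```

move_arm:
  increments:
    - [[5, 6, -1, 0.021, 0.038, -0.102, 0], [10, 11, -1, 0.042, 0.076, -0.204, 0], [14, 17, -2, 0.064, 0.114, -0.306, 0], [19, 22, -3, 0.085, 0.153, -0.408, 0], [24, 28, -4, 0.106, 0.191, -0.511, 0]]

```text
time: 8.0
position: [0.4218, -0.002, 0.3267]
tool_rot: [0.993, 0.044, 0.104, -0.022]
contact_force: [-0.2, 0.7, -0.2]
gripper_width: 0.0316
```

```bash
python3 - <<'E'
from h import *
s,R=st()
plan([.43,-.03,.33],aim(.5,1.1),5)
E
```

```text
t 8.0 p [ 0.4218 -0.002   0.3267] F [-0.2  0.7 -0.2] yaw 0.084 z [ 0.205  0.053 -0.977] q [-0.36  0.01  1.57  0.12  1.39  1.11] g 0.0316
dist 29.3 ang 0.481
[1.0, 6.0, -1.0] [0.021, 0.05, -0.08]
[3.0, 11.0, -1.0] [0.042, 0.1, -0.159]
[4.0, 17.0, -2.0] [0.062, 0.15, -0.239]
[5.0, 23.0, -2.0] [0.083, 0.2, -0.318]
[6.0, 28.0, -3.0] [0.104, 0.25, -0.398]
```

move_arm:
  increments:
    - [[1, 6, -1, 0.021, 0.05, -0.08, 0], [3, 11, -1, 0.042, 0.1, -0.159, 0], [4, 17, -2, 0.062, 0.15, -0.239, 0], [5, 23, -2, 0.083, 0.2, -0.318, 0], [6, 28, -3, 0.104, 0.25, -0.398, 0]]

```text
time: 8.42
position: [0.4297, -0.03, 0.3297]
tool_rot: [0.941, 0.243, 0.227, -0.058]
contact_force: [0.3, 0.5, -0.1]
gripper_width: 0.0444
```

```bash
python3 - <<'E'
from h import *
s,R=st(); print(repr(s["joints"]),repr(s["position"]),repr(s["tool_rot"]))
f=cam("wrist");snap(f,"w11.png")
E
```

```text
t 8.42 p [ 0.4297 -0.03    0.3297] F [ 0.3  0.5 -0.1] yaw 0.506 z [ 0.4    0.219 -0.89 ] q [-0.59 -0.04  1.67  0.43  1.31  0.4 ] g 0.0444
array([-0.59390809, -0.0418014 ,  1.66587697,  0.43247831,  1.31223065,
        0.40269282]) array([ 0.42965895, -0.02998825,  0.3297207 ]) array([ 0.94123897,  0.24316434,  0.22718419, -0.0576858 ])
```

View pics/w11.png

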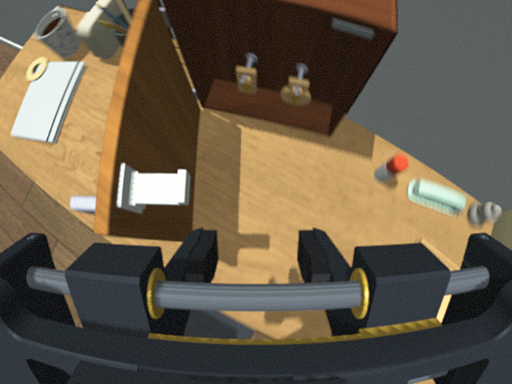

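```bash
cat > kin.py <<'E'
import numpy as np
from scipy.spatial.transform import Rotation as Ro
from scipy.optimize import least_squares
def rz(a):return Ro.from_euler("z",a).as_matrix()
def ry(a):return Ro.from_euler("y",a).as_matrix()
def fk(q,P):
    h,L1,L2,a,o1,o2,L3,c6=P
    A=rz(q[0]);B=A@ry(q[1]);C=B@ry(q[2]);D=C@rz(q[3]);E=D@ry(q[4]);F=E@rz(q[5])@rz(c6)
    ex,ey,ez=np.eye(3)
    p=h*ez+A@(o1*ey)+B@(L1*ez)+C@(a*ex+L2*ez)+D@(o2*ey)+E@(L3*ez)
    return p,F
E
python3 - <<'E'
from kin import *
D=[([-2.15320679e-01,3.81183830e-01,1.29821918,-3.0e-05,1.46359828,-2.15297741e-01],[.54974,0,.24616],[0.70711,0.7071,-3.9e-4,-5.8e-4],1),
([-0.215,0.337,1.134,0,1.669,1.121],[.5499,0,.32715],[.993,.117,0,0],.5),
([-.24,.34,1.29,0,1.48,1.62],[.5439,-.0133,.2689],None,.1),
([-.17,.21,1.49,.01,1.45,1.98],[.4597,.0419,.268],None,.1),
([.09,.15,1.56,-.02,1.43,2.6],[.4011,.1506,.27],None,.1),
([-.2,.08,1.48,-.02,1.57,1.81],[.4116,.0338,.3222],None,.1),
([-.36,.01,1.57,.12,1.39,1.11],[.4218,-.002,.3267],[0.993,0.044,0.104,-0.022],.1),
([-0.59390809,-0.0418014,1.66587697,0.43247831,1.31223065,0.40269282],[0.42965895,-0.02998825,0.3297207],[0.94123897,0.24316434,0.22718419,-0.0576858],1)]
def res(P):
    r=list(1e-3*(np.array(P[:7])-[.3,.5,.5,0,.0,.1,.3]))
    for q,p,R,w in D:
        pp,F=fk(q,P); r+=list(w*(pp-p))
        if R is not None: r+=list(.3*w*(F-Ro.from_quat(R).as_matrix()).ravel())
    return r
for c in (0,1.57,-1.57,3.14):
    s=least_squares(res,[.3,.5,.5,0,0,.1,.3,c]); print(s.cost,s.x.round(4))
    if s.cost<.001 : np.save("/tmp/P.npy",s.x)
P=np.load("/tmp/P.npy")
for q,p,R,w in D: print(((fk(q,P)[0]-p)*1000).round(1))
E
```

```text
3.0708506785177425e-07 [1.2960e-01 5.3720e-01 3.5070e-01 1.0250e-01 1.1740e-01 1.0000e-04
 2.4220e-01 1.5708e+00]
3.07085067852472e-07 [1.2960e-01 5.3720e-01 3.5070e-01 1.0250e-01 1.1740e-01 1.0000e-04
 2.4220e-01 1.5708e+00]
3.0708506785177223e-07 [1.2960e-01 5.3720e-01 3.5070e-01 1.0250e-01 1.1740e-01 1.0000e-04
 2.4220e-01 1.5708e+00]
3.0708506785177525e-07 [1.2960e-01 5.3720e-01 3.5070e-01 1.0250e-01 1.1740e-01 1.0000e-04
 2.4220e-01 1.5708e+00]
[ 0. -0. -0.]
[0.  0.1 0.2]
[-0.3  1.2  2. ]
[-1.3  1.  -2. ]
[ 0.9 -1.2 -1.6]
[ 0.4 -2.4  2. ]
[ 0.7 -1.1 -2.6]
[-0.  0.  0.]
```

```bash
python3 - <<'E'
from h import *
f=cam("wrist");snap(f,"w11z.png",(220,40,330,120),7)
g=cam("side");snap(g,"s11z.png",(240,180,300,230),10)
E
```

```text
(no output)
```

View pics/w11z.png

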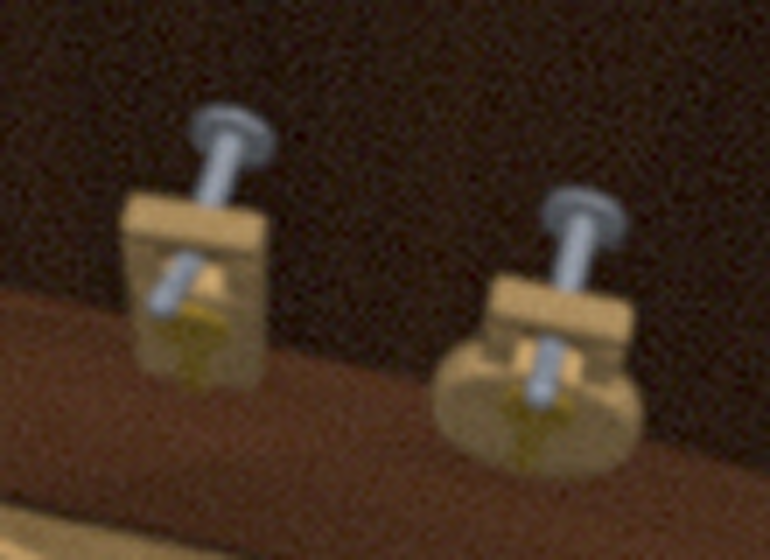

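View pics/s11z.png

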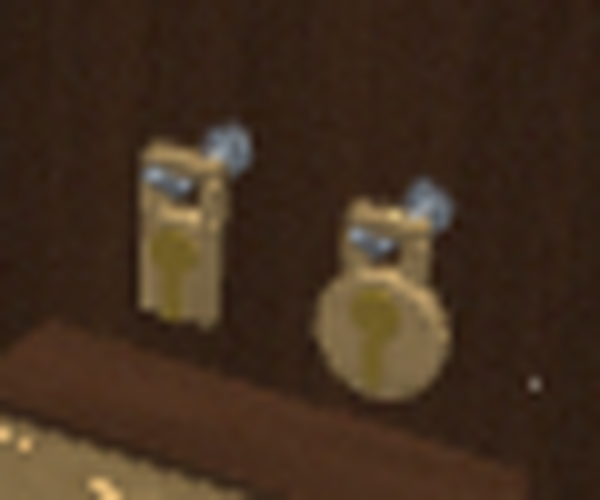

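```bash
cat >> h.py <<'E'
YC=.25; EX=np.array([np.cos(YC),np.sin(YC),0]);EY=np.array([-np.sin(YC),np.cos(YC),0]);CO=np.array([.6606,.0734,0])
def cab(X): X=np.asarray(X)-CO; return np.stack([X@EX,X@EY,X[...,2]],-1)
def world(c): c=np.asarray(c,float); return CO+c[...,0:1]*EX+c[...,1:2]*EY+c[...,2:3]*np.array([0,0,1.])
def oncabx(f,u,v,x):
    d=dirs(f,u,v); t=(x-(f["C"]-CO)@EX)/(d@EX); return cab(f["C"]+d*t[...,None])
E
python3 - <<'E'
from h import *
f=cam("wrist");g=cam("side")
z=np.array([(128,238),(265,258),(150,378),(262,387)],float)
print("wrist tag front",(oncabx(f,z[:,0]/7+220,z[:,1]/7+40,-.011)*1000).round(1).tolist())
z=np.array([(162,305),(542,395)],float)
print("peg tips",(oncabx(f,z[:,0]/7+220,z[:,1]/7+40,-.029)*1000).round(1).tolist())
z=np.array([(142,150),(222,168),(142,310),(218,325)],float)
print("side tag front",(oncabx(g,z[:,0]/10+240,z[:,1]/10+180,-.011)*1000).round(1).tolist())
P=cloud(f);q=P[72:90,240:256].reshape(-1,3);c=cab(q);c=c[np.isfinite(c[:,0])];print("depth",(np.percentile(c,[10,25,50,75,90],axis=0)*1000).round(1).tolist())
P=cloud(g);c=cab(P[200:210,255:261].reshape(-1,3));print("depth side",(np.median(c,axis=0)*1000).round(1))
# cabinet corners in wrist image? 
print(proj(f,world([[-.034,.12,0],[-.034,-.12,0],[-.034,-.12,.29]])).round(1))
s,R=st()
E
```

```text
wrist tag front [[-11.0, 48.4, 104.8], [-11.0, 18.2, 107.6], [-11.0, 46.8, 42.6], [-11.0, 19.0, 49.9]]
peg tips [[-29.0, 35.7, 110.1], [-29.0, -45.0, 107.6]]
side tag front [[-11.0, 50.5, 110.0], [-11.0, 18.4, 112.0], [-11.0, 48.3, 47.1], [-11.0, 17.3, 50.5]]
depth [[-13.5, 24.9, 66.4], [-11.7, 28.5, 77.4], [-9.8, 35.2, 89.5], [-8.8, 39.4, 106.8], [-7.2, 45.2, 111.8]]
depth side [nan nan nan]
[[200.9 108.4]
 [330.2 138.3]
 [396.6  32.3]]
t 8.67 p [ 0.4296 -0.0295  0.3298] F [0.  0.9 0.4] yaw 0.498 z [ 0.397  0.217 -0.892] q [-0.59 -0.04  1.66  0.43  1.31  0.42] g 0.044
```

```bash
python3 - <<'E'
from h import *
from kin import *
f=cam("wrist"); snap(f,"w12z.png",(90,0,220,240),2.5)
a=onz(f,np.array([160,148,125,113.]),np.array([5,40,140,210.]),.29); print(a.round(3)); v=a[0]-a[-1];print("outer/inner edge yaw",np.arctan2(-v[0],v[1]))
P=np.load("/tmp/P.npy")
lo=np.array([-3.11,-.89,.22,-1.42,.17,-2.88]);hi=np.array([3.11,2.33,2.48,4.56,2.85,2.88])
Pc=cloud(f);q=Pc[130:170,125:150].reshape(-1,3);q=q[np.isfinite(q[:,0])];vv=fitline(q[:,:2]);print("door face dir",vv, "theta", .25-np.arctan2(-abs(vv[0][0]),abs(vv[0][1])))
for yaw,pit in ((.5,.1),(.5,.25),(.5,.4),(.45,.25),(.6,.25),(.5,.6)):
    T=world([-.003,.034,.074]);Rt=aim(yaw,pit)
    best=[]
    for q4 in (-1,-.5,0.4,.9,1.5,2.2,3,4):
        q0=[-.6,.3,1.7,q4,.8,.4]
        s=least_squares(lambda q:np.r_[(fk(q,P)[0]-T)*5,(fk(q,P)[1]-Rt).ravel()],q0,bounds=(lo,hi))
        if s.cost<1e-6: best.append(tuple(s.x.round(2)))
    print(yaw,pit,set(best))
E
```

```text
[[0.579 0.159 0.29 ]
 [0.537 0.14  0.29 ]
 [0.452 0.099 0.29 ]
 [0.403 0.077 0.29 ]]
outer/inner edge yaw -1.1368201560125146
door face dir (array([0.88594383, 0.46379256], dtype=float32), array([0.45546147, 0.10811536], dtype=float32)) theta 1.3385252
0.5 0.1 {(np.float64(-0.29), np.float64(0.9), np.float64(1.95), np.float64(2.31), np.float64(1.27), np.float64(-1.36))}
0.5 0.25 {(np.float64(-0.28), np.float64(0.82), np.float64(1.94), np.float64(2.24), np.float64(1.06), np.float64(-1.26))}
0.5 0.4 {(np.float64(-0.26), np.float64(0.74), np.float64(1.91), np.float64(2.13), np.float64(0.85), np.float64(-1.12))}
0.45 0.25 {(np.float64(-0.26), np.float64(0.82), np.float64(1.96), np.float64(2.32), np.float64(1.05), np.float64(-1.3))}
0.6 0.25 {(np.float64(-0.32), np.float64(0.82), np.float64(1.9), np.float64(2.09), np.float64(1.09), np.float64(-1.2))}
0.5 0.6 {(np.float64(-0.23), np.float64(0.66), np.float64(1.84), np.float64(1.84), np.float64(0.61), np.float64(-0.8))}
```

View pics/w12z.png

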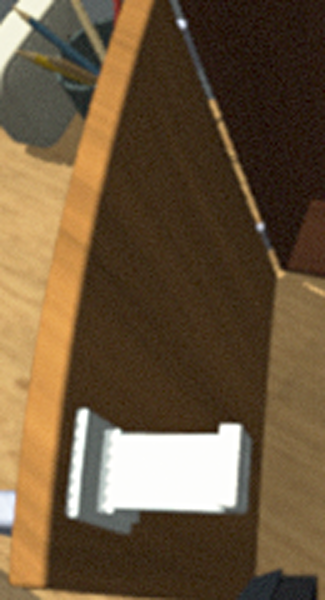

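```bash
python3 - <<'E'
from h import *
s,R=st()
plan([.50,.05,.27],aim(.5,1.1),5)
E
```

```text
t 8.72 p [ 0.4297 -0.0293  0.3299] F [-0.6 -0.9 -0.6] yaw 0.499 z [ 0.397  0.217 -0.892] q [-0.59 -0.04  1.66  0.43  1.31  0.41] g 0.0438
dist 121.7 ang 0.001
[12.0, -7.0, 20.0] [0.0, 0.0, -0.0]
[25.0, -14.0, 39.0] [0.0, 0.0, -0.0]
[37.0, -22.0, 59.0] [0.0, 0.001, -0.0]
[49.0, -29.0, 79.0] [0.0, 0.001, -0.001]
[62.0, -36.0, 99.0] [0.0, 0.001, -0.001]
```

move_arm:
  increments:
    - [[12, -7, 20, 0, 0, 0, 0], [25, -14, 39, 0, 0, 0, 0], [37, -22, 59, 0, 0, 0, 0], [49, -29, 79, 0, 0, 0, 0], [62, -36, 99, 0, 0, 0, 0]]

```text
time: 9.13
position: [0.5008, 0.052, 0.2692]
tool_rot: [0.942, 0.24, 0.225, -0.058]
contact_force: [0.0, -0.9, 1.7]
gripper_width: 0.0443
```

```bash
python3 - <<'E'
from h import *
s,R=st()
plan([.494,.095,.27],aim(.5,1.1),3)
f=cam("wrist");snap(f,"w13.png")
E
```

```text
t 9.13 p [0.5008 0.052  0.2692] F [ 0.  -0.9  1.7] yaw 0.499 z [ 0.397  0.217 -0.892] q [-0.3   0.13  1.67  0.38  1.04  0.63] g 0.0443
dist 43.5 ang 0.002
[4.0, -14.0, 2.0] [-0.0, 0.0, -0.0]
[9.0, -27.0, 4.0] [-0.0, 0.001, -0.0]
[13.0, -41.0, 6.0] [-0.0, 0.001, -0.001]
```

View pics/w13.png

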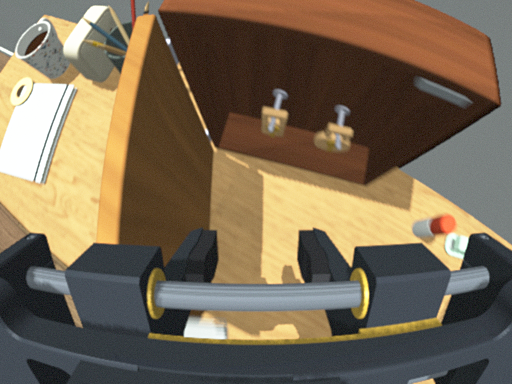

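move_arm:
  increments:
    - [[3, -9, 1, 0, 0, 0, 0], [6, -18, 2, 0, 0, 0, 0], [9, -27, 4, 0, 0, 0, 0], [12, -36, 5, 0, 0, 0, 0]]

```text
time: 9.52
position: [0.4955, 0.0924, 0.2683]
tool_rot: [0.943, 0.241, 0.224, -0.059]
contact_force: [-0.2, -0.7, 0.4]
gripper_width: 0.0442
```

```bash
cat >> h.py <<'E'
def doortheta(f,box):
    P=cloud(f);q=P[box[1]:box[3],box[0]:box[2]].reshape(-1,3);q=q[np.isfinite(q[:,0])&(q[:,2]<.285)&(q[:,2]>.02)]
    v,p=fitline(q[:,:2]); print("door dir",v,"thru",p,"theta",.25+np.arctan2(abs(v[0]),v[1]*np.sign(v[0])),len(q))
E
python3 - <<'E'
from h import *
s,R=st()
f=cam("wrist");snap(f,"w14.png"); doortheta(f,(140,150,190,220))
E
```

```text
t 9.52 p [0.4955 0.0924 0.2683] F [-0.2 -0.7  0.4] yaw 0.499 z [ 0.394  0.218 -0.893] q [-0.2   0.12  1.67  0.35  1.01  0.73] g 0.0442
door dir [0.91133064 0.41167516] thru [0.5023909  0.13876554] theta 1.3965049 246
```

View pics/w14.png

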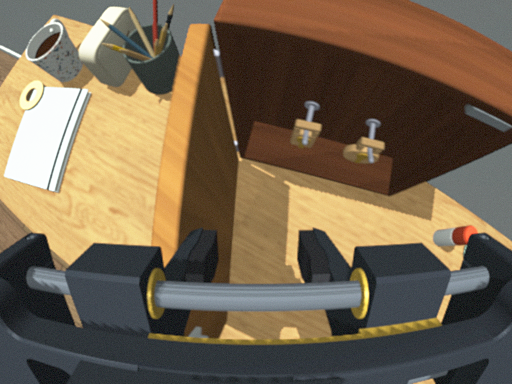

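move_arm:
  increments:
    - [[2, -6, 1, 0, 0, 0, 0], [4, -12, 1, 0, 0, 0, 0], [5, -18, 2, 0, 0, 0, 0]]

```text
time: 9.82
position: [0.4911, 0.1123, 0.2695]
tool_rot: [0.942, 0.241, 0.225, -0.059]
contact_force: [0.6, -1.7, 2.0]
gripper_width: 0.0444
```

```bash
python3 - <<'E'
from h import *
s,R=st()
f=cam("wrist");snap(f,"w15.png"); doortheta(f,(175,150,215,220))
E
```

```text
t 9.82 p [0.4911 0.1123 0.2695] F [ 0.6 -1.7  2. ] yaw 0.5 z [ 0.395  0.219 -0.892] q [-0.15  0.12  1.68  0.33  0.99  0.79] g 0.0444
door dir [0.96417844 0.2652545 ] thru [0.50962514 0.15782437] theta 1.5523285 1257
```

View pics/w15.png

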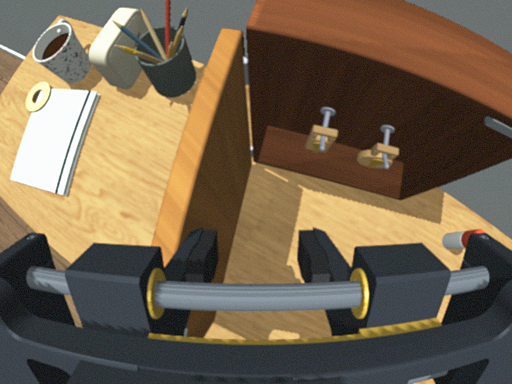

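move_arm:
  increments:
    - [[2, -5, 1, 0, 0, 0, 0], [4, -10, 1, 0, 0, 0, 0], [5, -14, 2, 0, 0, 0, 0], [5, -14, 2, 0, 0, 0, 0]]

```text
time: 10.2
position: [0.4884, 0.1286, 0.2698]
tool_rot: [0.942, 0.241, 0.224, -0.059]
contact_force: [0.3, -0.3, -0.5]
gripper_width: 0.044
```

```bash
python3 - <<'E'
from h import *
s,R=st()
f=cam("wrist"); snap(f,"w16.png");doortheta(f,(195,150,225,220))
plan([s["position"][0]+.01,.05,.27],aim(.5,.95),3)
E
```

```text
t 10.2 p [0.4884 0.1286 0.2698] F [ 0.3 -0.3 -0.5] yaw 0.5 z [ 0.394  0.22  -0.892] q [-0.11  0.12  1.68  0.32  0.98  0.83] g 0.044
door dir [0.9935792 0.1131389] thru [0.5065905  0.17160338] theta 1.7074147 1573
dist 78.9 ang 0.152
[-9.0, 24.0, -4.0] [-0.001, 0.051, 0.0]
[-17.0, 49.0, -9.0] [-0.003, 0.102, 0.0]
[-26.0, 73.0, -13.0] [-0.004, 0.152, 0.0]
```

```bash
python3 - <<'E'
from h import *
n=np.array([.1135,-.9935,0]);Hh=np.array([.5066,.1716,0])
T=world([-.003,.034,.075]);print(T)
for a in (.4,.45,.5,.55,.6):
  for p in (.35,):
    R=aim(a,p); x,y,z=R.T
    for b in (.056,.09,.15):
        c=min(((T-b*z-.0935*y+sx*x*.0375)-Hh)@n for sx in(-1,1)); print(a,b,round(c*1000,1),end=" | ")
    print("finger",[(((T+.008*z-.040*y)-Hh)@n*1000).round(1)], "tip cab",[(cab(T+.008*z+k*.040*y+j*.009*x)*1000).round(0).tolist() for k in(-1,1) for j in (-1,1)])
s,R=st()
T0=T-.13*aim(.5,0)[:,2]; T0[2]=.16
print(T0); plan(T0,aim(.5,.35),9)
E
```

```text
[0.64928153 0.10560081 0.075     ]
0.4 0.056 3.3 | 0.4 0.09 12.3 | 0.4 0.15 28.2 | finger [np.float64(41.3)] tip cab [[-5.0, 74.0, 64.0], [2.0, 75.0, 81.0], [7.0, -5.0, 64.0], [13.0, -4.0, 81.0]]
0.45 0.056 6.6 | 0.45 0.09 17.2 | 0.45 0.15 35.8 | finger [np.float64(41.5)] tip cab [[-7.0, 74.0, 64.0], [-1.0, 75.0, 81.0], [9.0, -4.0, 64.0], [15.0, -3.0, 81.0]]
0.5 0.056 10.1 | 0.5 0.09 22.2 | 0.5 0.15 43.4 | finger [np.float64(41.9)] tip cab [[-9.0, 74.0, 64.0], [-3.0, 75.0, 81.0], [11.0, -4.0, 64.0], [17.0, -2.0, 81.0]]
0.55 0.056 13.8 | 0.55 0.09 27.3 | 0.55 0.15 51.1 | finger [np.float64(42.3)] tip cab [[-11.0, 74.0, 64.0], [-5.0, 75.0, 81.0], [13.0, -3.0, 64.0], [19.0, -1.0, 81.0]]
0.6 0.056 17.7 | 0.6 0.09 32.6 | 0.6 0.15 58.9 | finger [np.float64(42.9)] tip cab [[-13.0, 73.0, 64.0], [-7.0, 75.0, 81.0], [15.0, -2.0, 64.0], [21.0, 0.0, 81.0]]
t 10.25 p [0.4885 0.1283 0.2698] F [ 0.4 -0.   0. ] yaw 0.501 z [ 0.394  0.22  -0.892] q [-0.11  0.12  1.68  0.32  0.98  0.83] g 0.0439
[0.5351958  0.04327549 0.16      ]
dist 146.5 ang 0.752
[-5.0, 11.0, 11.0] [-0.0, 0.084, -0.0]
[-11.0, 22.0, 22.0] [-0.001, 0.167, -0.0]
[-16.0, 32.0, 33.0] [-0.001, 0.251, -0.0]
[-22.0, 43.0, 43.0] [-0.002, 0.334, -0.0]
[-27.0, 54.0, 54.0] [-0.002, 0.418, -0.001]
[-33.0, 65.0, 65.0] [-0.003, 0.502, -0.001]
[-38.0, 76.0, 76.0] [-0.003, 0.585, -0.001]
[-44.0, 87.0, 87.0] [-0.004, 0.669, -0.001]
[-49.0, 97.0, 98.0] [-0.004, 0.752, -0.001]
```

move_arm:
  increments:
    - [[-9, 24, -4, 0, 0.05, 0, 0], [-17, 49, -9, 0, 0.1, 0, 0], [-26, 73, -13, 0, 0.15, 0, 0]]

```text
time: 10.5
position: [0.4984, 0.0497, 0.2699]
tool_rot: [0.922, 0.237, 0.296, -0.077]
contact_force: [0.2, 0.8, 0.2]
gripper_width: 0.044
```

```bash
python3 - <<'E'
from h import *
s,R=st(); T=world([-.003,.034,.075])
T0=T-.13*aim(.5,0)[:,2]; T0[2]=.16
print(T0); plan(T0,aim(.5,.35),7)
E
```

```text
t 10.5 p [0.4984 0.0497 0.2699] F [0.2 0.8 0.2] yaw 0.502 z [ 0.509  0.282 -0.813] q [-0.37  0.09  1.77  0.59  0.94  0.43] g 0.044
[0.5351958  0.04327549 0.16      ]
dist 116.0 ang 0.599
[-6.0, 3.0, 15.0] [-0.001, 0.086, 0.0]
[-12.0, 7.0, 30.0] [-0.001, 0.171, 0.0]
[-17.0, 10.0, 46.0] [-0.002, 0.257, 0.0]
[-23.0, 13.0, 61.0] [-0.002, 0.342, 0.0]
[-29.0, 17.0, 76.0] [-0.003, 0.428, 0.0]
[-35.0, 20.0, 91.0] [-0.003, 0.514, 0.0]
[-40.0, 24.0, 106.0] [-0.004, 0.599, 0.0]
```

move_arm:
  increments:
    - [[-6, 3, 15, 0, 0.085, 0, 0], [-12, 7, 30, 0, 0.17, 0, 0], [-17, 10, 46, 0, 0.255, 0, 0], [-23, 13, 61, 0, 0.34, 0, 0], [-29, 17, 76, 0, 0.43, 0, 0]]

```text
time: 10.92
position: [0.5205, 0.0489, 0.2029]
tool_rot: [0.854, 0.223, 0.454, -0.125]
contact_force: [0.4, -0.0, 0.1]
gripper_width: 0.0438
```

```bash
python3 - <<'E'
from h import *
s,R=st(); T=world([-.003,.034,.075])
T0=T-.12*aim(.5,0)[:,2]; T0[2]=.12
print(T0); plan(T0,aim(.5,.35),4)
f=cam("wrist");snap(f,"w17.png")
f=cam("side");snap(f,"s17.png",(60,0,440,330),1.8)
E
```

```text
t 10.92 p [0.5205 0.0489 0.2029] F [ 0.4 -0.   0.1] yaw 0.502 z [ 0.719  0.416 -0.557] q [-0.49  0.26  2.04  1.4   0.8  -0.48] g 0.0438
[0.54397162 0.04806975 0.12      ]
dist 86.2 ang 0.242
[-14.0, 3.0, 16.0] [-0.005, 0.06, -0.0]
[-29.0, 7.0, 31.0] [-0.01, 0.12, -0.001]
[-43.0, 10.0, 47.0] [-0.016, 0.181, -0.001]
[-58.0, 13.0, 63.0] [-0.021, 0.241, -0.002]
```

View pics/w17.png

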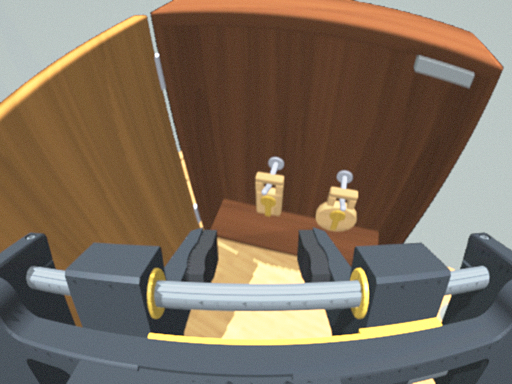

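View pics/s17.png

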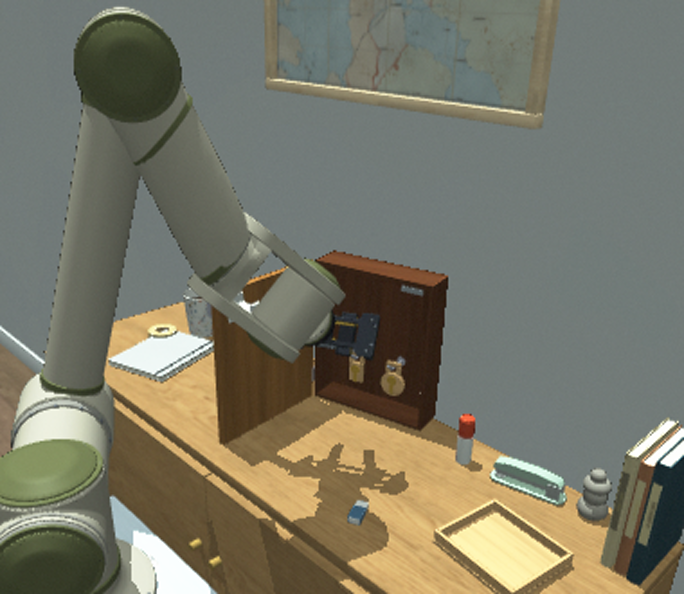

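move_arm:
  increments:
    - [[-14, 3, 16, 0, 0.06, 0, 0], [-29, 7, 31, -0.01, 0.12, 0, 0], [-43, 10, 47, -0.01, 0.18, 0, 0], [-58, 13, 63, -0.02, 0.24, 0, 0]]

```text
time: 11.35
position: [0.5423, 0.0495, 0.123]
tool_rot: [0.798, 0.204, 0.548, -0.146]
contact_force: [0.6, -0.4, -0.4]
gripper_width: 0.044
```

```bash
python3 - <<'E'
from h import *
s,R=st()
f=cam("wrist");snap(f,"w18.png",(190,100,350,270),3.5)
d=world([-.006,.034,.079]); print(proj(f,[d,world([-.029,.0355,.112])]))
E
```

```text
t 11.35 p [0.5423 0.0495 0.123 ] F [ 0.6 -0.4 -0.4] yaw 0.483 z [ 0.815  0.457 -0.356] q [-0.52  0.6   2.18  1.96  1.04 -1.2 ] g 0.044
[[262.04092008 187.77346884]
 [253.15734165 170.88866253]]
```

View pics/w18.png

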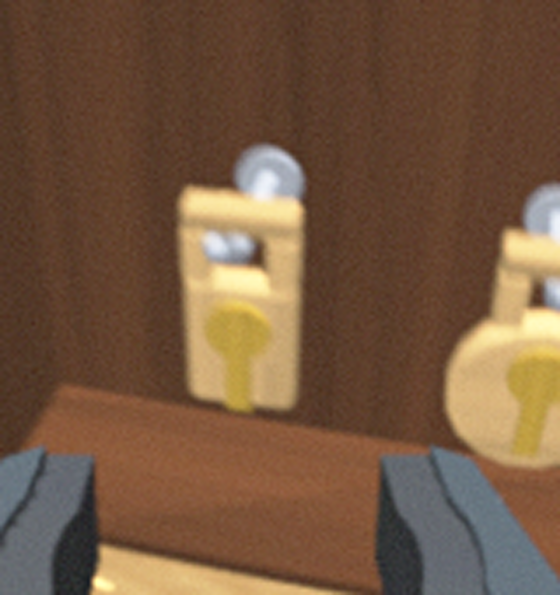

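```bash
python3 - <<'E'
from h import *
s,R=st()
f=cam("wrist")
z=np.array([(180,222),(302,228),(188,400),(297,408),(212,243)],float)
c=oncabx(f,z[:,0]/3.5+190,z[:,1]/3.5+100,-.011);print((c*1000).round(1).tolist(),(c[:4].mean(0)*1000).round(1))
T=world([-.003,.035,.075]); A=aim(.5,.35)
rows([(T-.06*A[:,2]+[0,0,.0],A),(T-.03*A[:,2],A),(T,A)])
E
```

```text
t 11.4 p [0.5422 0.0491 0.1143] F [ 0.5 -0.9 -1.7] yaw 0.462 z [ 0.812  0.458 -0.362] q [-0.52  0.62  2.18  1.96  1.05 -1.22] g 0.044
[[-11.0, 50.9, 96.3], [-11.0, 20.1, 99.0], [-11.0, 51.7, 36.9], [-11.0, 20.3, 40.5], [-11.0, 42.8, 91.2]] [-11.   35.8  68.2]
[4.3, 2.7, 68.5] [-0.016, 0.025, -0.019]
[5.0, 3.2, 98.4] [-0.016, 0.025, -0.019]
[5.8, 3.7, 128.4] [-0.016, 0.025, -0.019]
```

move_arm:
  increments:
    - [[2, 1, 25, -0.01, 0.02, -0.02, 0], [4, 2, 50, -0.016, 0.025, -0.02, 0], [4, 2, 75, -0.016, 0.025, -0.02, 0], [5, 3, 95, -0.016, 0.025, -0.02, 0], [5, 3, 95, -0.016, 0.025, -0.02, 0]]

```text
time: 11.87
position: [0.6236, 0.094, 0.0899]
tool_rot: [0.792, 0.205, 0.556, -0.143]
contact_force: [-0.8, -0.0, 0.0]
gripper_width: 0.044
```

```bash
python3 - <<'E'
from h import *
s,R=st()
f=cam("wrist");snap(f,"w19.png")
print((cab(s["position"])*1000).round(1), proj(f,[world([-.006,.036,.079])]))
T=world([-.003,.0355,.075]); A=aim(.5,.35)
rows([(T,A)])
f=cam("side");snap(f,"s19.png",(200,100,330,260),3.7)
E
```

```text
t 11.87 p [0.6236 0.094  0.0899] F [-0.8 -0.   0. ] yaw 0.51 z [ 0.823  0.455 -0.34 ] q [-0.32  0.72  1.99  2.14  0.96 -1.19] g 0.044
[-30.7  29.1  89.9] [[259.37154154 235.10001043]]
[-3.7, 0.9, 33.2] [-0.004, -0.003, 0.003]
```

View pics/w19.png

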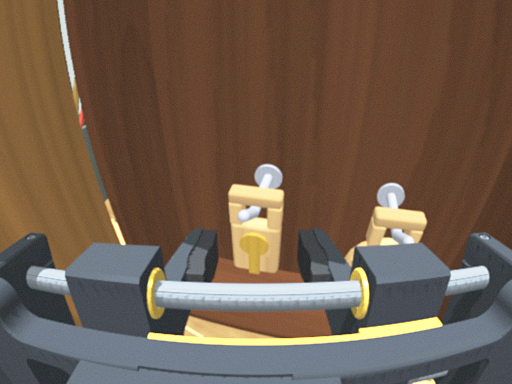

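View pics/s19.png

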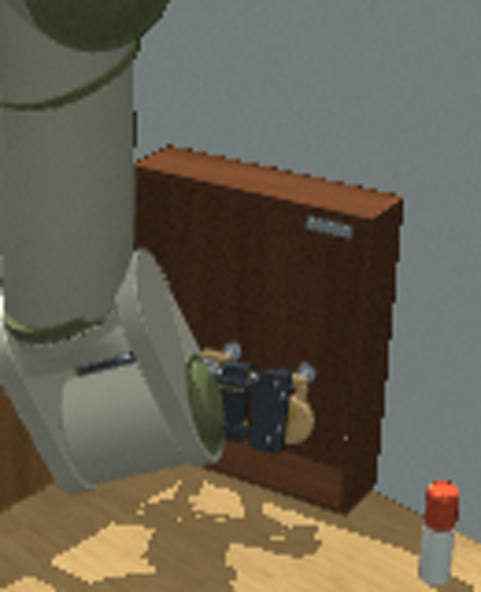

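move_arm:
  increments:
    - [[-2, 1, 12, 0, 0, 0, 0], [-3, 1, 24, 0, 0, 0, 0], [-4, 1, 33, 0, 0, 0, 0], [-4, 1, 33, 0, 0, 0, 0]]

```text
time: 12.3
position: [0.6482, 0.1063, 0.0757]
tool_rot: [0.793, 0.205, 0.556, -0.143]
contact_force: [-0.9, 0.5, 0.2]
gripper_width: 0.0443
```

```bash
python3 - <<'E'
from h import *
s,R=st()
f=cam("wrist");snap(f,"w20.png")
print((cab(s["position"])*1000).round(1))
E
```

```text
t 12.3 p [0.6482 0.1063 0.0757] F [-0.9  0.5  0.2] yaw 0.509 z [ 0.824  0.454 -0.34 ] q [-0.27  0.76  1.92  2.17  0.93 -1.18] g 0.0443
[-3.8 34.9 75.7]
```

View pics/w20.png

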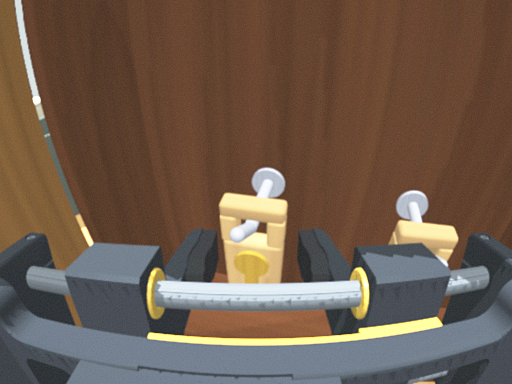

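Well placed around the oblong tag; close.

move_arm:
  increments:
    - [[0, 0, 0, 0, 0, 0, -1], [0, 0, 0, 0, 0, 0, -1], [0, 0, 0, 0, 0, 0, -1], [0, 0, 0, 0, 0, 0, -1]]

```text
time: 12.68
position: [0.6475, 0.1059, 0.0759]
tool_rot: [0.793, 0.204, 0.556, -0.143]
contact_force: [-1.3, 0.0, 2.4]
gripper_width: 0.0299
```

```bash
python3 - <<'E'
from h import *
s,R=st()
f=cam("wrist");snap(f,"w21.png",(150,130,370,330),3)
print((cab(s["position"])*1000).round(1))
E
```

```text
t 12.68 p [0.6475 0.1059 0.0759] F [-1.3  0.   2.4] yaw 0.507 z [ 0.824  0.454 -0.34 ] q [-0.27  0.76  1.92  2.17  0.93 -1.18] g 0.0299
[-4.6 34.7 75.9]
```

View pics/w21.png

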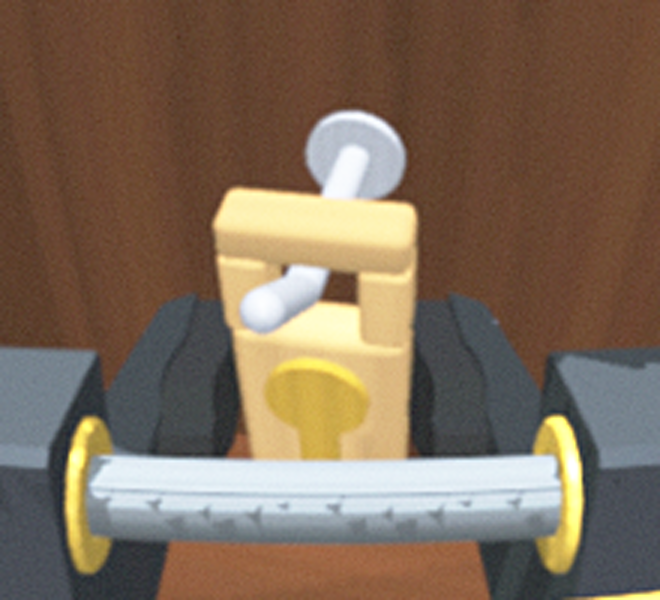

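```bash
cat >> h.py <<'E'
def crow(L):
    """L: (dcab x,y,z mm, pitch-down rad)"""
    s=arm.read_state();R=Ro.from_quat(s["tool_rot"]).as_matrix();y=R[:,1]
    rows([(s["position"]+(dx*EX+dy*EY+np.array([0,0,dz]))/1000,Ro.from_rotvec(-y*p).as_matrix()@R) for dx,dy,dz,p in L])
E
python3 - <<'E'
from h import *
crow([(0,0,2,0),(0,0,4,0),(-4,0,4.5,.05),(-8,0,6,.1),(-12,0,7,.15)])
E
```

```text
[1.9, 0.0, -0.7] [0.0, 0.0, 0.0]
[3.8, 0.0, -1.4] [0.0, 0.0, 0.0]
[2.9, -1.0, -5.2] [0.0, -0.05, -0.0]
[3.0, -2.0, -9.3] [-0.0, -0.1, -0.0]
[2.6, -3.0, -13.3] [-0.0, -0.15, 0.0]
```

move_arm:
  increments:
    - [[2, 0, -1, 0, 0, 0, -1], [4, 0, -1, 0, 0, 0, -1], [3, -1, -5, 0, -0.05, 0, -1], [3, -2, -9, 0, -0.1, 0, -1], [3, -3, -13, 0, -0.15, 0, -1]]

```text
time: 13.15
position: [0.636, 0.1029, 0.0829]
tool_rot: [0.833, 0.214, 0.494, -0.126]
contact_force: [0.1, 0.3, -0.9]
gripper_width: 0.0298
```

```bash
python3 - <<'E'
from h import *
s,R=st()
f=cam("wrist");snap(f,"w22.png",(150,130,370,330),3)
print((cab(s["position"])*1000).round(1))
crow([(-4,0,3,.04),(-8,0,6,.08),(-12,0,9,.1),(-16,0,12,.1),(-20,0,15,.1)])
E
```

```text
t 13.15 p [0.636  0.1029 0.0829] F [ 0.1  0.3 -0.9] yaw 0.505 z [ 0.769  0.422 -0.48 ] q [-0.26  0.67  1.91  2.    0.73 -0.99] g 0.0298
[-16.6  34.7  82.9]
[0.8, -1.0, -4.8] [0.0, -0.04, -0.0]
[1.5, -2.0, -9.7] [0.0, -0.08, -0.0]
[2.3, -3.0, -14.5] [0.0, -0.1, -0.0]
[3.1, -4.0, -19.4] [0.0, -0.1, -0.0]
[3.9, -5.0, -24.2] [0.0, -0.1, -0.0]
```

View pics/w22.png

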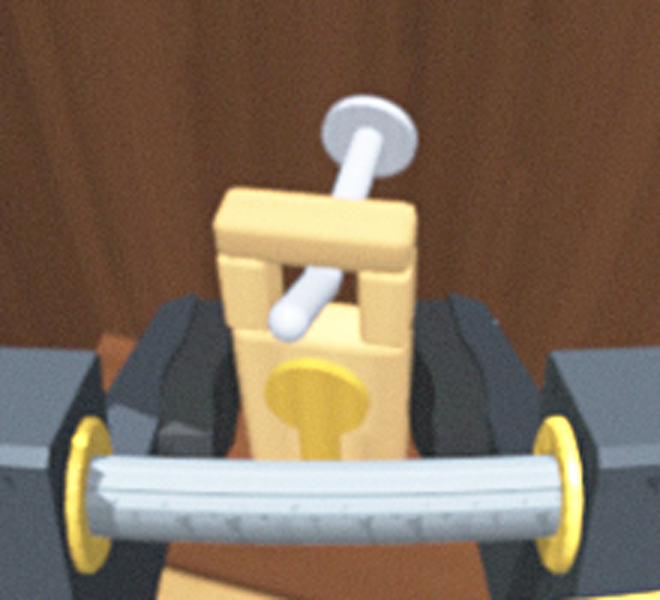

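No contact force; the rod is sliding through the eye. Continue.

move_arm:
  increments:
    - [[1, -1, -5, 0, -0.04, 0, -1], [1, -2, -10, 0, -0.08, 0, -1], [2, -3, -14, 0, -0.1, 0, -1], [3, -4, -19, 0, -0.1, 0, -1], [4, -5, -24, 0, -0.1, 0, -1]]

```text
time: 13.62
position: [0.6161, 0.0983, 0.0986]
tool_rot: [0.857, 0.221, 0.451, -0.115]
contact_force: [0.1, -1.5, -6.6]
gripper_width: 0.0298
```

```bash
python3 - <<'E'
from h import *
s,R=st()
f=cam("wrist");snap(f,"w23.png",(150,130,370,330),3)
print((cab(s["position"])*1000).round(1))
crow([(-5,0,3.5,.0),(-10,0,7,.0),(-20,0,12,.0),(-40,0,15,.0),(-70,0,20,.0)])
E
```

```text
t 13.62 p [0.6161 0.0983 0.0986] F [ 0.1 -1.5 -6.6] yaw 0.507 z [ 0.722  0.397 -0.566] q [-0.26  0.58  1.91  1.8   0.63 -0.78] g 0.0298
[-36.9  35.1  98.6]
[0.1, -1.2, -6.0] [0.0, 0.0, 0.0]
[0.3, -2.5, -11.9] [0.0, 0.0, 0.0]
[-1.1, -5.0, -22.8] [0.0, 0.0, 0.0]
[-9.5, -10.0, -40.4] [0.0, 0.0, 0.0]
[-21.8, -17.5, -67.2] [0.0, 0.0, 0.0]
```

View pics/w23.png

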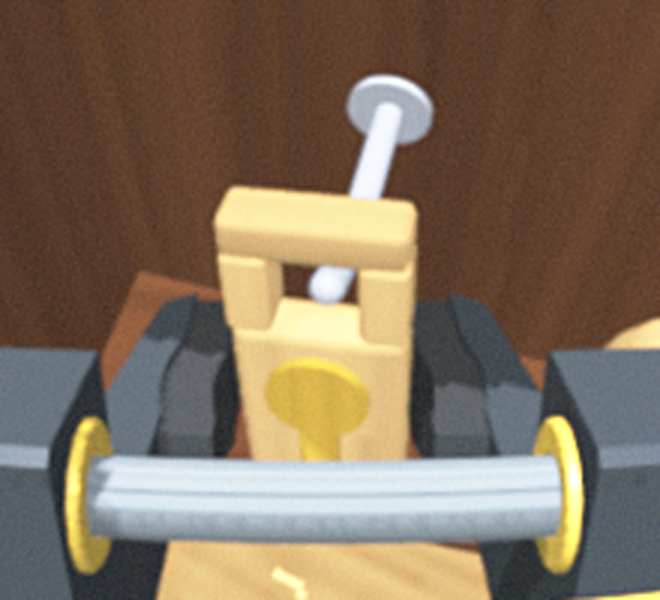

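```bash
python3 - <<'E'
from h import *
crow([(0,-1,-2,0),(-4,-1,-1,.0),(-8,-1,2,0),(-14,-1,6,.0),(-25,-1,9,.0)])
E
```

```text
[-1.8, 1.0, 0.9] [0.0, 0.0, 0.0]
[-3.2, -0.0, -2.8] [0.0, 0.0, 0.0]
[-2.9, -1.0, -7.7] [0.0, 0.0, 0.0]
[-2.9, -2.5, -14.8] [0.0, 0.0, 0.0]
[-6.4, -5.3, -25.3] [0.0, 0.0, 0.0]
```

move_arm:
  increments:
    - [[-2, 1, 1, 0, 0, 0, -1], [-3, 0, -3, 0, 0, 0, -1], [-3, -1, -8, 0, 0, 0, -1], [-3, -2, -15, 0, 0, 0, -1], [-6, -5, -25, 0, 0, 0, -1]]

```text
time: 14.08
position: [0.5923, 0.091, 0.1091]
tool_rot: [0.856, 0.221, 0.452, -0.115]
contact_force: [0.9, -1.5, -0.6]
gripper_width: 0.0299
```

```bash
python3 - <<'E'
from h import *
s,R=st()
f=cam("wrist");snap(f,"w24.png",(100,60,420,330),2.4)
print((cab(s["position"])*1000).round(1))
E
```

```text
t 14.08 p [0.5923 0.091  0.1091] F [ 0.9 -1.5 -0.6] yaw 0.507 z [ 0.723  0.397 -0.565] q [-0.3   0.54  1.97  1.79  0.65 -0.8 ] g 0.0299
[-61.9  33.9 109.1]
```

View pics/w24.png

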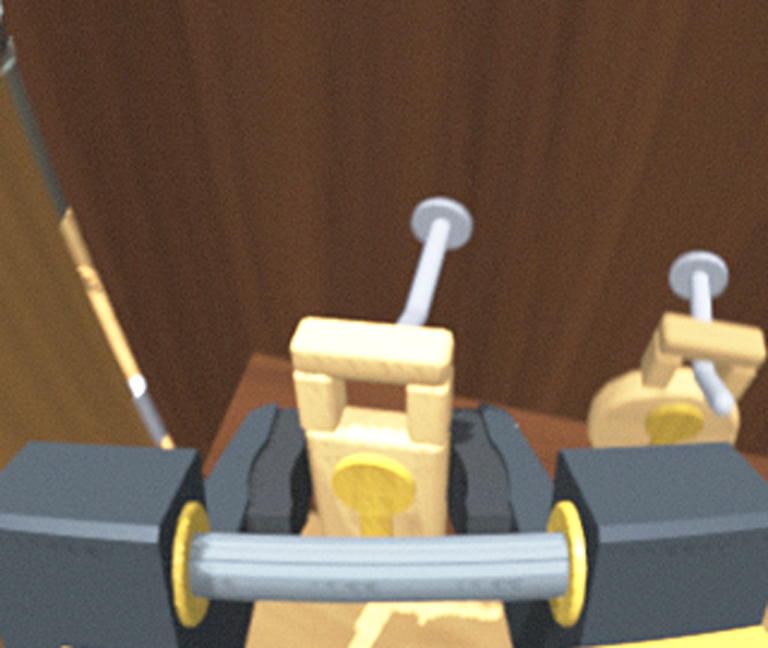

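```bash
python3 - <<'E'
from h import *
plan([.50,-.03,.2],aim(.2,1.0),5)
E
```

```text
dist 176.3 ang 0.5
[-1.0, 12.0, -33.0] [-0.042, -0.079, 0.044]
[-1.0, 25.0, -66.0] [-0.085, -0.158, 0.088]
[-2.0, 37.0, -99.0] [-0.127, -0.237, 0.132]
[-2.0, 50.0, -132.0] [-0.17, -0.317, 0.176]
[-3.0, 62.0, -165.0] [-0.212, -0.396, 0.221]
```

move_arm:
  increments:
    - [[0, 4, -33, 0, 0, 0, -1], [-1, 18, -66, -0.05, -0.08, 0.05, -1], [-2, 32, -99, -0.1, -0.16, 0.1, -1], [-2, 47, -132, -0.15, -0.25, 0.15, -1], [-3, 62, -165, -0.2, -0.35, 0.2, -1]]

```text
time: 14.55
position: [0.5239, 0.0107, 0.1747]
tool_rot: [0.917, 0.153, 0.362, -0.073]
contact_force: [0.2, 0.6, -1.0]
gripper_width: 0.03
```

```bash
python3 - <<'E'
from h import *
s,R=st()
f=cam("wrist");snap(f,"w25.png")
plan([.48,-.20,.24],aim(.05,1.5),6)
g=cam("side"); snap(g,"s25.png",(230,150,430,340),3)
c=g["color"]; P=cloud(g)
m=(abs(P[...,2]-.024)<.004)&(P[...,0]<.6)&(P[...,0]>.38)&(P[...,1]<-.24)&(P[...,1]>-.45)
q=P[m]; r=cv2.minAreaRect((q[:,:2]*1000).astype(np.float32));print("tray rim",r,len(q))
E
```

```text
t 14.55 p [0.5239 0.0107 0.1747] F [ 0.2  0.6 -1. ] yaw 0.318 z [ 0.641  0.244 -0.727] q [-0.45  0.26  1.97  1.06  0.61 -0.02] g 0.03
dist 222.7 ang 0.736
[-6.0, 30.0, -21.0] [-0.023, -0.113, 0.043]
[-12.0, 60.0, -41.0] [-0.045, -0.225, 0.086]
[-17.0, 91.0, -62.0] [-0.068, -0.338, 0.129]
[-23.0, 121.0, -83.0] [-0.09, -0.45, 0.172]
[-29.0, 151.0, -104.0] [-0.113, -0.563, 0.215]
[-35.0, 181.0, -124.0] [-0.136, -0.675, 0.258]
tray rim ((510.6590881347656, -353.4356384277344), (167.70703125, 174.3539581298828), 80.97673797607422) 468
```

View pics/w25.png

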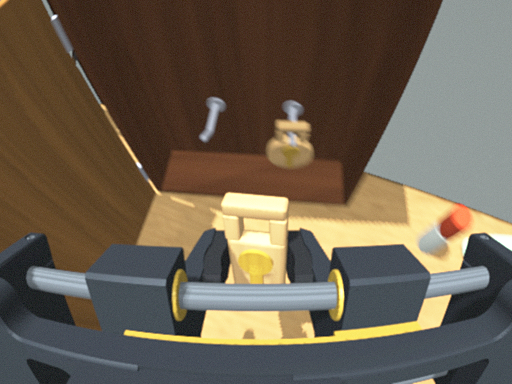

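View pics/s25.png

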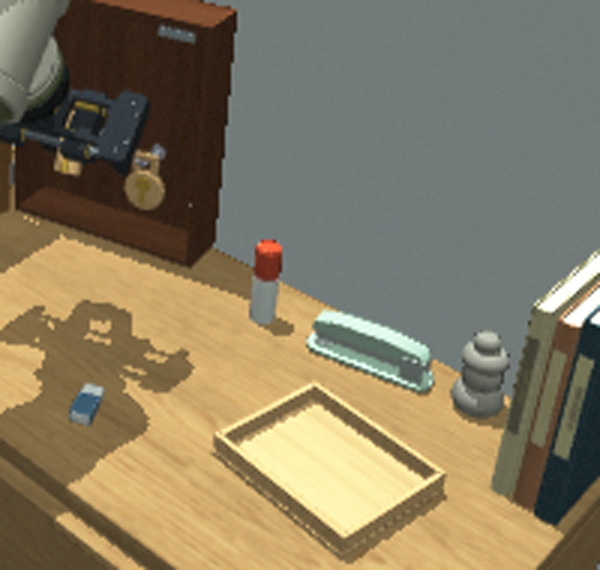

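move_arm:
  increments:
    - [[-6, 30, -21, -0.02, -0.11, 0.04, -1], [-12, 60, -41, -0.05, -0.22, 0.09, -1], [-17, 91, -62, -0.07, -0.33, 0.13, -1], [-23, 121, -83, -0.09, -0.44, 0.17, -1], [-29, 151, -104, -0.11, -0.55, 0.21, -1]]

```text
time: 15.07
position: [0.4911, -0.1505, 0.2248]
tool_rot: [0.988, 0.067, 0.135, -0.024]
contact_force: [1.0, 0.2, -1.4]
gripper_width: 0.03
```

```bash
python3 - <<'E'
from h import *
s,R=st()
f=cam("wrist");snap(f,"w26.png")
g=cam("side")
z=np.array([(217,435),(315,385),(443,478),(345,545)],float)
c=onz(g,230+z[:,0]/3,150+z[:,1]/3,.024);print(c.round(3).tolist(),c.mean(0).round(3))
plan([*c.mean(0)[:2],.16],down(0),6)
E
```

```text
t 15.07 p [ 0.4911 -0.1505  0.2248] F [ 1.   0.2 -1.4] yaw 0.13 z [ 0.264  0.066 -0.962] q [-0.63  0.25  1.59  0.23  1.13  0.72] g 0.03
[[0.438, -0.263, 0.024], [0.56, -0.282, 0.024], [0.536, -0.427, 0.024], [0.412, -0.412, 0.024]] [ 0.487 -0.346  0.024]
dist 204.0 ang 0.312
[-8.0, 32.0, 8.0] [-0.008, -0.046, 0.022]
[-16.0, 64.0, 16.0] [-0.015, -0.093, 0.045]
[-25.0, 96.0, 25.0] [-0.023, -0.139, 0.067]
[-33.0, 128.0, 33.0] [-0.031, -0.185, 0.089]
[-41.0, 160.0, 41.0] [-0.038, -0.232, 0.112]
[-49.0, 192.0, 49.0] [-0.046, -0.278, 0.134]
```

View pics/w26.png

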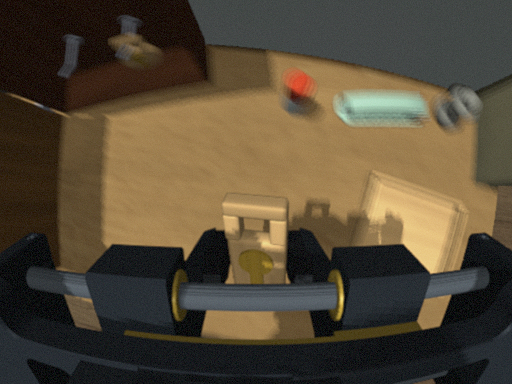

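```bash
python3 - <<'E'
from h import *
plan([.484,-.346,.10],aim(-.1,1.22),6)
E
```

```text
dist 230.4 ang 0.251
[-11.0, 32.0, 18.0] [-0.017, 0.012, 0.036]
[-23.0, 64.0, 35.0] [-0.033, 0.024, 0.073]
[-34.0, 96.0, 53.0] [-0.05, 0.037, 0.109]
[-46.0, 129.0, 71.0] [-0.066, 0.049, 0.146]
[-57.0, 161.0, 89.0] [-0.083, 0.061, 0.182]
[-68.0, 193.0, 106.0] [-0.099, 0.073, 0.219]
```

move_arm:
  increments:
    - [[-11, 32, 10, -0.02, 0.01, 0.04, -1], [-23, 64, 25, -0.03, 0.02, 0.07, -1], [-34, 96, 40, -0.05, 0.04, 0.11, -1], [-46, 129, 60, -0.07, 0.05, 0.15, -1], [-57, 161, 85, -0.08, 0.06, 0.18, -1]]

```text
time: 15.58
position: [0.4852, -0.3139, 0.1231]
tool_rot: [0.985, -0.028, 0.17, 0.001]
contact_force: [0.8, -1.1, -0.3]
gripper_width: 0.0296
```

```bash
python3 - <<'E'
from h import *
st()
plan([.484,-.346,.06],aim(-.1,1.22),3)
f=cam("wrist");snap(f,"w27.png")
E
```

```text
t 15.58 p [ 0.4852 -0.3139  0.1231] F [ 0.8 -1.1 -0.3] yaw -0.058 z [ 0.335 -0.011 -0.942] q [-0.89  0.46  1.61  0.34  0.87  0.54] g 0.0296
dist 70.8 ang 0.047
[-7.0, 11.0, 20.0] [-0.008, 0.003, 0.013]
[-14.0, 22.0, 40.0] [-0.015, 0.006, 0.026]
[-21.0, 33.0, 59.0] [-0.023, 0.01, 0.04]
```

View pics/w27.png

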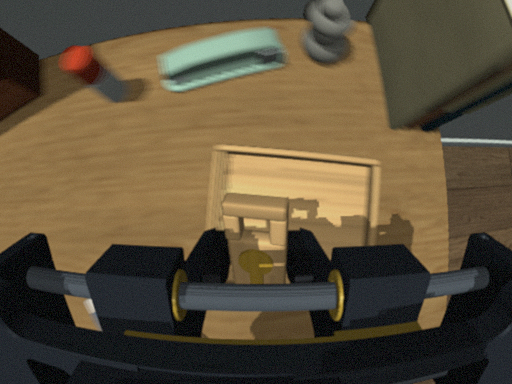

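move_arm:
  increments:
    - [[-2, 16, 5, -0.01, 0, 0.01, -1], [-8, 33, 20, -0.02, 0.01, 0.03, -1], [-21, 33, 59, -0.02, 0.01, 0.04, -1], [-21, 33, 59, -0.02, 0.01, 0.04, -1]]

```text
time: 15.97
position: [0.48, -0.3461, 0.047]
tool_rot: [0.984, -0.052, 0.169, -0.0]
contact_force: [-1.2, 1.8, -1.9]
gripper_width: 0.03
```

```bash
python3 - <<'E'
from h import *
st()
plan([.484,-.346,.021],aim(-.1,1.22),3)
f=cam("wrist");snap(f,"w28.png")
f=cam("side");snap(f,"s28.png",(230,150,430,340),3)
E
```

```text
t 15.97 p [ 0.48   -0.3461  0.047 ] F [-1.2  1.8 -1.9] yaw -0.109 z [ 0.333 -0.017 -0.943] q [-0.93  0.6   1.65  0.4   0.72  0.46] g 0.03
dist 26.3 ang 0.021
[-2.0, 0.0, 9.0] [-0.005, 0.004, -0.003]
[-3.0, 0.0, 17.0] [-0.011, 0.007, -0.005]
[-5.0, 0.0, 26.0] [-0.016, 0.011, -0.008]
```

View pics/w28.png

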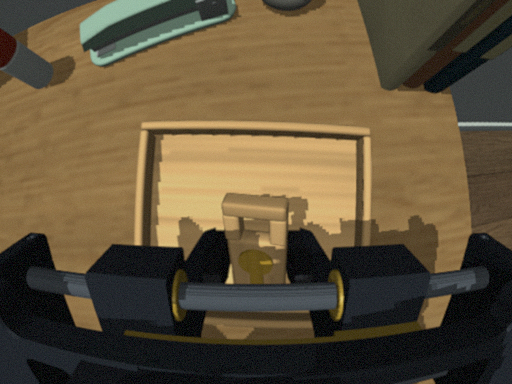

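View pics/s28.png

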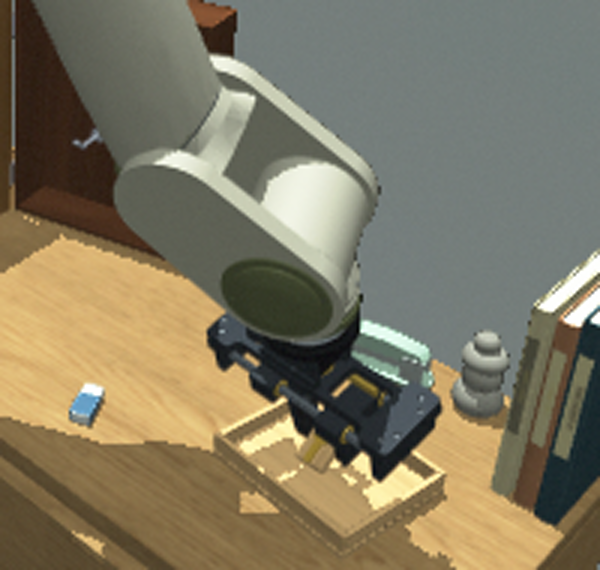

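move_arm:
  increments:
    - [[-1, 0, 8, 0, 0, 0, -1], [-3, 0, 15, 0, 0, 0, -1], [-4, 0, 21, 0, 0, 0, -1], [-4, 0, 21, 0, 0, 0, -1]]

```text
time: 16.4
position: [0.4853, -0.3472, 0.0314]
tool_rot: [0.984, -0.051, 0.172, 0.003]
contact_force: [-0.6, 0.0, -0.8]
gripper_width: 0.0298
```

move_arm:
  increments:
    - [[-1, 0, 4, 0, 0, 0, -1], [-3, 0, 8, 0, 0, 0, -1], [-3, 0, 8, 0, 0, 0, -1]]

```text
time: 16.65
position: [0.4872, -0.3491, 0.025]
tool_rot: [0.983, -0.051, 0.174, 0.005]
contact_force: [3.4, -2.6, 10.7]
gripper_width: 0.0297
```

move_arm:
  increments:
    - [[0, 0, -1, 0, 0, 0, 0], [0, 0, -1, 0, 0, 0, 0], [0, 0, -1, 0, 0, 0, 0], [0, 0, -1, 0, 0, 0, 0]]

```text
time: 16.98
position: [0.4867, -0.3488, 0.0258]
tool_rot: [0.983, -0.051, 0.174, 0.005]
contact_force: [-0.1, -0.0, 0.1]
gripper_width: 0.0441
```

move_arm:
  increments:
    - [[0, 0, -20, 0, 0, 0, 0], [0, 0, -45, 0, 0, 0, 0], [0, 0, -80, 0, 0, 0, 0], [0, 0, -115, 0, 0, 0, 0], [0, 0, -150, 0, 0, 0, 0]]

```text
time: 17.4
position: [0.4345, -0.3441, 0.1677]
tool_rot: [0.983, -0.051, 0.174, 0.005]
contact_force: [-0.8, -0.4, 0.9]
gripper_width: 0.0442
```

```bash
python3 - <<'E'
from h import *
st()
f=cam("wrist");snap(f,"w29.png")
f=cam("side");snap(f,"s29.png",(130,80,480,340),2.2)
f=cam("scene");snap(f,"c29.png",(150,120,410,340),3)
E
```

```text
t 17.4 p [ 0.4345 -0.3441  0.1677] F [-0.8 -0.4  0.9] yaw -0.105 z [ 0.341 -0.027 -0.94 ] q [-1.01  0.37  1.62  0.34  0.97  0.5 ] g 0.0442
```

View pics/w29.png

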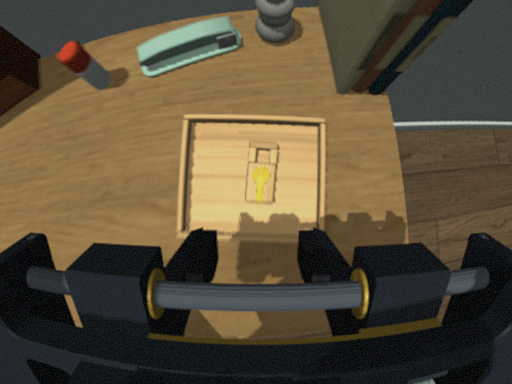

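View pics/s29.png

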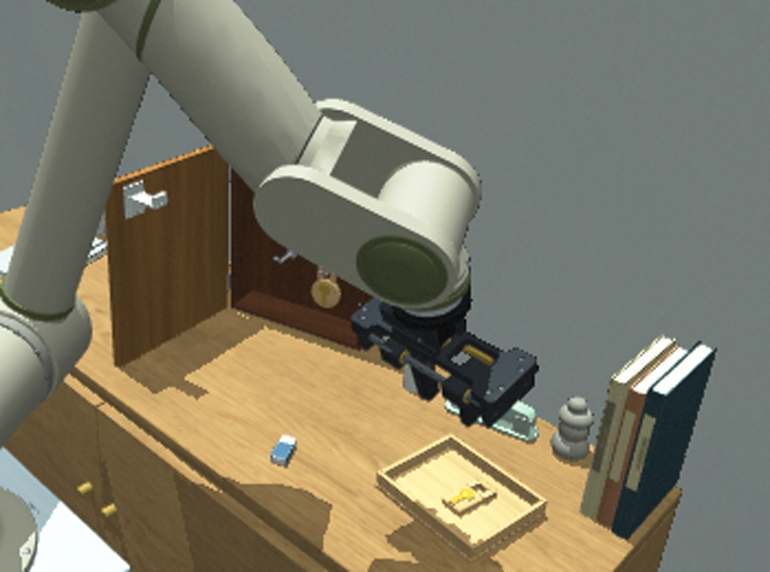

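View pics/c29.png

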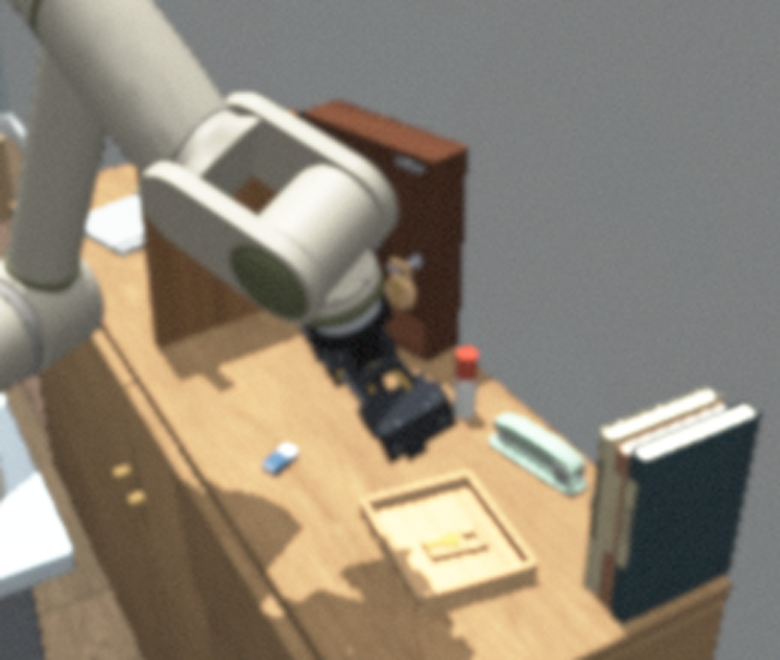

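```bash
python3 - <<'E'
from h import *
g=cam("side"); 
# door inner face in the side picture: zoom (120..215,220..340)/2.2+(130,80)
doortheta(g,(188,175,228,235))
s,R=st(); print(s["dq"].round(3)); print(arm.hand_in())
E
```

```text
door dir [0.99348414 0.11397059] thru [0.46474862 0.16601603] theta 1.7065775 2149
t 17.6 p [ 0.4351 -0.3446  0.1668] F [ 0.6  0.6 -1. ] yaw -0.105 z [ 0.343 -0.029 -0.939] q [-1.01  0.37  1.62  0.34  0.96  0.5 ] g 0.0441
[ 0.01   0.041  0.02   0.002 -0.006 -0.   ]
the job is handed in; nothing more can be done
None
```

The job is done and handed in at 17.6 s, but it probably fails on the wrist-force limit. At 7.07 s, while I swung the door wide, my last waypoints drove it into its end stop. The wrist force read about 195 N, over the 120 N limit.

- **What I did:** I pulled the door to its catch, pressed the tongue down with the closed fingers while drawing the door on, and swung it wide. I then lifted the oblong-tag key up and off the left peg and laid it in the tray.
- **Door and catch:** After I backed away from the stop, the door stood at only about 1.37 rad, probably because my finger dragged the catch. I reopened it gently before touching the key. Pressing the catch onto its own stop also read 54 N at the fingers.
- **Last checks:** The pictures show the key lying flat inside the tray, the round-tag key still on its peg, and the eraser, glue stick, stapler and stones apparently undisturbed. I did not check the clock separately in the final pictures. The door measured 1.71 rad, and the gripper was open and clear of everything.

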